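Vent the vacuum box and clip the spice tubes into the rack

TASK

Let the air into the vacuum box by turning the red tap on its lid fully open while the lid is still seated, then lift the lid off and set it down flat, right way up, in the middle of the green mat. Take every spice tube out of the box and press each one down into a place of its own in the spring-clip rack, centred, until the clips snap around it; then put the lid back on the empty box so that it sits fully down over the rim. Leave the jars, bottles and the cup where they are.

Things in the scene. Friction and masses are not known exactly. Their poses are not given: they have to be found in the camera images.
- box: White open vacuum box, fixed, 262 mm (x) by 158 mm (y) over its rim and 52 mm high; origin at the centre of its underside, z up. Inner walls at x = +-118 and y = +-71 mm, inner floor 5 mm up.
- box_slots (a point): Middle of the box's four tube slots, 32 mm above its underside, box axes. Tubes lie along box y in slots at x = -81, -27, 27, 81 mm, axes at this height. Only their square caps rest in grey slotted rails (at y = +-59 mm, 32 mm high); the middle of each tube is free for fingers down to the 5 mm floor.
- lid: Clear lid with blue skirt, 292 by 173 mm, 0.4 kg; origin at the centre of its lower edge. Seated, its axes agree with the box's and its origin is 38 mm above the box's; the skirt goes over the rim with 3.5 mm play all round. While the tap is shut the vacuum (hidden bolts) lets it rise only 1 to 2 mm; with the tap fully open it lifts freely, and it only goes back on with the tap open.
- lid_handle (a point): Grip point of the lid's handle, 50 mm above the lid's lower edge, at its middle: a blue upright bar 14 mm thick (lid x), 85 mm long (lid y), from 28 mm below this point (lid's upper face) to 18 mm above it. Seated on the box it is 88 mm above the box's underside; lying on the mat, 53 mm above the table.
- tap_grip (a point): Grip point of the red vent tap on the lid, 78 mm from the lid's middle towards lid -x and level with lid_handle. A bar 14 mm thick, 50 mm long (this point's y axis), 32 mm high, centred here, turning about the vertical through here. The lid's upper face is 28 mm below (a flat boss under the tap takes 8 mm of it).
- tap (a joint): Vent tap angle: 0 shut (bar along lid y), 1.571 fully open (bar along lid x, in line with the green mark). It opens anticlockwise seen from above, with about 0.08 N m of friction, and stays where it is left.
- mat: Green parking mat, fixed flat on the table, 300 mm (x) by 210 mm (y), 3 mm thick; origin at the centre of its underside.
- rack: Fixed spring-clip rack, steel base 236 (x) by 104 (y) by 12 mm; origin at the centre of its underside. Each of 4 places has black spring jaws at y = +-36 mm, 16 mm wide, tops 70 mm above the table. Pressed straight down with 8 to 12 N, a tube opens them and they snap over it. Between them (y -28 to 28 mm) fingers have room down to the base. A tube lying on top of the jaws is 20 mm too high.
- clip0 (a point): Clip place 0 of the rack (at rack x = -81 mm, rack axes): where the centre of a tube pressed home lies, 55 mm above the table, the tube lying along y.
- clip1 (a point): Clip place 1 of the rack (at rack x = -27 mm, rack axes): where the centre of a tube pressed home lies, 55 mm above the table, the tube lying along y.
- clip2 (a point): Clip place 2 of the rack (at rack x = 27 mm, rack axes): where the centre of a tube pressed home lies, 55 mm above the table, the tube lying along y.
- clip3 (a point): Clip place 3 of the rack (at rack x = 81 mm, rack axes): where the centre of a tube pressed home lies, 55 mm above the table, the tube lying along y.
- tube0_mid (a point): Centre of the red spice tube (None if absent): round rigid barrel 26 mm in diameter, 130 mm long over its two black square end caps (30 by 30 by 12 mm, at the ends), its long axis along this point's y; 90 g. It may lie on any side of its caps. On a flat surface its axis is 15 mm up.
- tube1_mid (a point): Centre of the yellow spice tube (None if absent): round rigid barrel 26 mm in diameter, 130 mm long over its two black square end caps (30 by 30 by 12 mm, at the ends), its long axis along this point's y; 90 g. It may lie on any side of its caps. On a flat surface its axis is 15 mm up.
- tube2_mid (a point): Centre of the brass-coloured spice tube (None if absent): round rigid barrel 26 mm in diameter, 130 mm long over its two black square end caps (30 by 30 by 12 mm, at the ends), its long axis along this point's y; 90 g. It may lie on any side of its caps. On a flat surface its axis is 15 mm up.
- tube3_mid (a point): Centre of the orange spice tube (None if absent): round rigid barrel 26 mm in diameter, 130 mm long over its two black square end caps (30 by 30 by 12 mm, at the ends), its long axis along this point's y; 90 g. It may lie on any side of its caps. On a flat surface its axis is 15 mm up.
- oil: Bystander: dark green oil bottle, 66 mm across, 235 mm tall; origin at the centre of its underside. Leave it alone.
- vinegar: Bystander: brown vinegar bottle with red cap, 66 mm across, 225 mm tall; origin at the centre of its underside. Leave it alone.
- squeeze: Bystander: yellow squeeze bottle, 60 mm across, 165 mm tall; origin at the centre of its underside. Leave it alone.
- honey: Bystander: amber jar with brass lid, 70 mm across, 80 mm tall; origin at the centre of its underside. Leave it alone.
- pickles: Bystander: green jar with white lid, 80 mm across, 90 mm tall; origin at the centre of its underside. Leave it alone.
- salt: Bystander: grey can with blue band, 60 mm across, 85 mm tall; origin at the centre of its underside. Leave it alone.
- ramekin: Bystander: small white open cup, 80 mm across the rim, 45 mm tall; origin at the centre of its underside. Leave it alone.

How it is judged (in metres and radians):
On the way, in this order (a step that is already met when the one before it is completed fails the run):
1. the tap is turned fully open (over 1.35 rad) with the lid still seated on the box (value of joint tap above 1.35 rad and z of lid_handle in the frame of box between 0.084 and 0.0915 m and horizontal distance between lid_handle and box below 0.008 m and angle between lid_handle's own z axis and vertical below 0.05 rad), for 0.2 s.
2. the lid lies flat on the mat, its middle within 60 mm of the mat's middle, and is let go (horizontal distance between lid_handle and mat below 0.06 m and height (world z) of lid_handle below 0.059 m and angle between lid_handle's own z axis and vertical below 0.06 rad and contact force between the fingers and lid below 0.2 N), for 0.3 s.
3. every tube is snapped home in the rack and let go (z of tube0_mid in the frame of rack between 0.05 and 0.0595 m and x of tube0_mid in the frame of rack between -0.088 and 0.088 m and y of tube0_mid in the frame of rack between -0.016 and 0.016 m and angle between the y axis of each of tube0_mid, tube1_mid, tube2_mid, tube3_mid and the y axis of rack, either way round below 0.12 rad and z of tube1_mid in the frame of rack between 0.05 and 0.0595 m and x of tube1_mid in the frame of rack between -0.088 and 0.088 m and y of tube1_mid in the frame of rack between -0.016 and 0.016 m and z of tube2_mid in the frame of rack between 0.05 and 0.0595 m and x of tube2_mid in the frame of rack between -0.088 and 0.088 m and y of tube2_mid in the frame of rack between -0.016 and 0.016 m and z of tube3_mid in the frame of rack between 0.05 and 0.0595 m and x of tube3_mid in the frame of rack between -0.088 and 0.088 m and y of tube3_mid in the frame of rack between -0.016 and 0.016 m and contact force between the fingers and tube0 below 0.2 N and contact force between the fingers and tube1 below 0.2 N and contact force between the fingers and tube2 below 0.2 N and contact force between the fingers and tube3 below 0.2 N), for 0.3 s.
At the end, for the whole second after the job is handed in: Every tube present lies in a clip place of the rack, its axis within 5 mm of the 55 mm seated height, centred along the place within 16 mm and parallel to it within 0.12 rad; the lid sits fully down on the box (within 3.5 mm in height, 8 mm sideways, 0.05 rad of level); all at rest (z of tube0_mid in the frame of rack between 0.05 and 0.0595 m and x of tube0_mid in the frame of rack between -0.088 and 0.088 m and y of tube0_mid in the frame of rack between -0.016 and 0.016 m and angle between the y axis of each of tube0_mid, tube1_mid, tube2_mid, tube3_mid and the y axis of rack, either way round below 0.12 rad and z of tube1_mid in the frame of rack between 0.05 and 0.0595 m and x of tube1_mid in the frame of rack between -0.088 and 0.088 m and y of tube1_mid in the frame of rack between -0.016 and 0.016 m and z of tube2_mid in the frame of rack between 0.05 and 0.0595 m and x of tube2_mid in the frame of rack between -0.088 and 0.088 m and y of tube2_mid in the frame of rack between -0.016 and 0.016 m and z of tube3_mid in the frame of rack between 0.05 and 0.0595 m and x of tube3_mid in the frame of rack between -0.088 and 0.088 m and y of tube3_mid in the frame of rack between -0.016 and 0.016 m and linear speed of each of tube0, tube1, tube2, tube3, lid below 0.02 m/s and z of lid_handle in the frame of box between 0.084 and 0.0915 m and horizontal distance between lid_handle and box below 0.008 m and angle between lid_handle's own z axis and vertical below 0.05 rad); the robot touches nothing.
It fails at once if the lid is lifted or forced up more than 10 mm off the box while the tap is not open (value of joint tap below 1.2 rad and z of lid_handle in the frame of box above 0.098 m and horizontal distance between lid_handle and box below 0.02 m).
It fails at once if a bystander is moved more than 80 mm or knocked over (distance of any of oil, vinegar, squeeze, honey, pickles, salt, ramekin from where it was at the start of the episode above 0.08 m or angle between any of oil, vinegar, squeeze, honey, pickles, salt, ramekin's own z axis and vertical above 0.6 rad).
Of tube0, tube1, tube2, tube3 only 3 to 4 are there at a start; the rules pass over those that are not, and their reading is None.
At some moment in a run one of lid may be knocked a few centimetres aside while the robot is not near it.
Once in a run the grip may slacken for a moment while it holds something.
It also fails if it takes over 200 s, if anything falls off the work surface, if the arm or the gripper's body presses on something with over 40 N, if the wrist force passes 120 N, or if a joint passes its speed limit or range.

ROBOT

A 6-joint arm with a two-finger parallel gripper is mounted at the origin on the work surface. World frame = base frame: x ahead of the robot, y to its left, z up, the work surface at z = 0. Lengths are in mm, angles in rad, forces in N, time in s.
With the tool pointing down it reaches from about 350 to 775 mm from the base axis. Payload 7.3 kg.
Tool frame: the origin (TCP) lies at the very end of the fingers, on their centre line; the grasp point (between the pads) lies 19 mm behind it (bot.tcp_to_grasp is the distance from the TCP to the grasp point, in mm); z points along the fingers, y is the direction in which the jaws open and shut (so a half turn about z gives the same grasp; the last joint's range is limited). The gripper opens to 92 mm and grips with 3 to 60 N. Pads are 19 mm wide; open, the fingers measure 130 mm over their backs; the gripper's body (75 mm by 190 mm) begins 47 mm behind the grasp point.
Start: joints at [-1.383, 0.342, 1.524, -0, 1.275, -0.146], TCP at [172.031, -496.034, 226.741] pointing down, gripper open.
Joint ranges: [-2.53, 2.53], [-0.77, 2.02], [0.04, 2.7], [-1, 4.14], [0.28, 2.66], [-3.11, 3.11]. Speed limits (rad/s): [2.57, 2.57, 3.14, 3.14, 3.14, 3.14].

INTERFACE

Orientations are given as [roll, pitch, yaw] about the fixed x, y, z axes, in that order (R = Rz(yaw) Ry(pitch) Rx(roll)).
In Python, from plant import bot gives the robot as it stands. The module is installed in compiled form; this text tells all that it offers.
- The arm moves only by the tool carry_out, never from a script. Its argument "motion" is a list of rows, each a list of 5 numbers: the closure, from 0 (fully open) to 1 (shut), then the shift along the tool's x, y, z in mm, then the turn about the tool's z in degrees. In form: [[claw, dx, dy, dz, spin], ...]. A call has 1 to 10 rows; each row is the pose to reach, as a shift and turn from the pose measured when the call began, along the tool's axes at that moment; what a row does not reach only later rows make up. A row lasts 1/8 s, in which the tool goes at most 62.5 mm and 10.7 degrees, less where a joint would pass 70% of its speed; a pose out of reach is approached as far as the arm can. A call with a gripper value outside its range is refused whole. The fingers move at their own pace and stop on an object; the grip force is fixed at half the most. Time passes only in rows, so rows that repeat a pose let the fingers close. It gives the time, the measured TCP pose, the force and the opening at its end, in the units of the state.
- bot.get_obs(): the state, without advancing time (a new reading comes with each control period).
- bot.capture(name): name is "side" or "top" or "wrist"; returns a dict with "color" (480x640x3 uint8, red, green, blue), "depth" (480x640 float32, mm along the optical axis (not along the pixel's ray), 0 where there is no reading), "K" (3x3 intrinsics, pixels), "camera_from_world" (4x4, takes a point from world to camera coordinates). Camera axes: x right, y down, z forward; pixel columns grow to the right and rows downward; lengths in mm; the calibration is good to about 2 mm. A picture is of the moment at which its call begins.
- bot.close_job(): hands the job in, once; it reports no verdict.
The state is a dict: "time": time; "joint_positions": joint angles; "dq": joint speeds; "tau": joint torques, N m; "tool_pos": TCP position; "tcp_rot": TCP orientation; "contact_force": force on the tool from outside, world axes, zero at the start; "moment": the same for the moment, N m; "grip_width": finger opening in mm.
Only numpy, scipy, OpenCV 4.12 (cv2) and the standard library are available. Lean on these libraries where they do the work, as an engineer would, in place of code of your own. Each camera call takes 0.05 s, during which the arm holds its last target.

## Working session

There is one attempt and no reset: what is moved stays moved. The work goes in short steps, Python scripts to look and compute and a tool call to move; the robot and the scene stay as the last step left them, time stands still between calls to the robot, and variables do not carry over. Pictures are saved under pics/ and viewed, and the job is handed in when it is done.

Besides the shell and the picture viewer there is one more tool, called after "Call:" as name(argument=value, ...) on one line, values as JSON. carry_out: Moves the arm, as the interface text tells. Its arguments: {"type":"object","properties":{"motion":{"type":"array","items":{"type":"array","items":{"type":"number"}}}},"required":["motion"]}

```bash
mkdir -p pics; cat > h.py <<'E'
import numpy as np, cv2
from plant import bot
def cap(n,f=None):
    c=bot.capture(n)
    if f: cv2.imwrite('pics/'+f,c['color'][:,:,::-1])
    return c
def cloud(c):
    d=c['depth'].astype(float);K=c['K'];v,u=np.mgrid[0:480,0:640]
    P=np.stack([(u-K[0,2])*d/K[0,0],(v-K[1,2])*d/K[1,1],d],-1)
    T=np.linalg.inv(c['camera_from_world'])
    W=P@T[:3,:3].T+T[:3,3]; W[d==0]=np.nan
    return W
E
python3 - <<'E'
from h import *
for n in ['top','side','wrist']:
    c=cap(n,n+'0.png'); print(n,c['K'][0,0],np.linalg.inv(c['camera_from_world'])[:3].round(2).tolist())
print(bot.get_obs())
E
```

```text
top 544.2889303692165 [[0.02, -0.98, 0.18, 248.76], [-1.0, -0.03, -0.01, 12.98], [0.01, -0.18, -0.98, 1741.85]]
side 463.8825406980856 [[-0.8, -0.37, 0.48, 16.26], [-0.61, 0.51, -0.61, 697.47], [-0.02, -0.78, -0.63, 817.85]]
wrist 421.7479114955056 [[0.33, -0.91, -0.27, 243.81], [-0.94, -0.32, -0.09, -470.77], [-0.0, 0.28, -0.96, 385.75]]
{'time': 0.15, 'joint_positions': array([-1.38299073e+00,  3.42579003e-01,  1.52479027e+00, -3.92824772e-05,
        1.27540551e+00, -1.46002814e-01]), 'dq': array([ 0.00173678, -0.00022548, -0.00257163,  0.00017553, -0.00067897,
       -0.00097262]), 'tau': array([ 1.38606087e-03, -4.31469762e+01, -2.44354194e+01,  7.17706676e-02,
        5.37776132e-02, -9.68544464e-05]), 'tool_pos': array([ 171.9634141 , -495.71434077,  226.19869632]), 'tcp_rot': array([-3.14041764e+00, -1.34813859e-04,  3.33819787e-01]), 'contact_force': array([-0.4165881 , -0.0039379 ,  0.40238483]), 'moment': array([-0.01025094,  0.02806786,  0.07905287]), 'grip_width': 91.87158550756494}
```

View pics/top0.png

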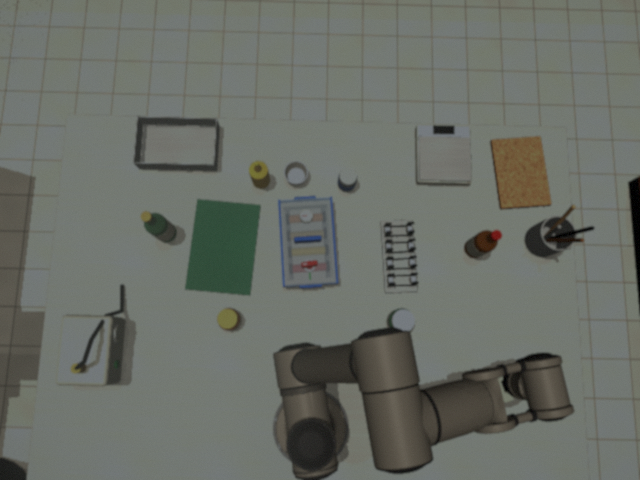

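View pics/side0.png

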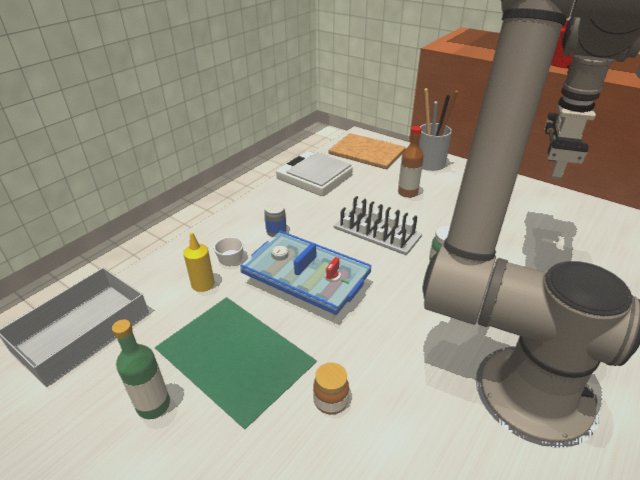

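View pics/wrist0.png

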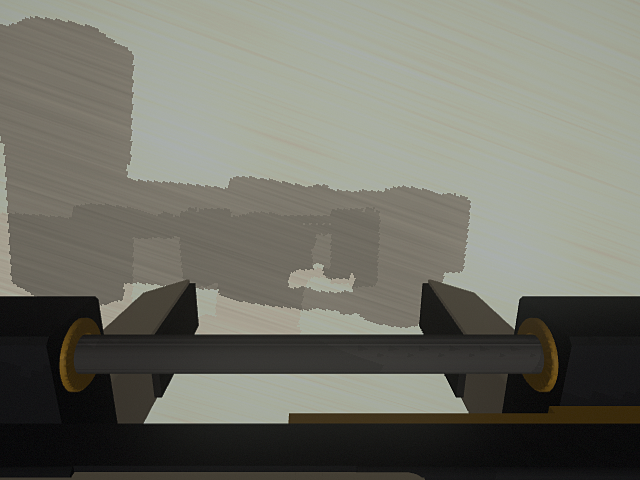

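The top view shows the lidded box at (310,243) with the red tap at (310,266), the mat at (224,247) and the rack at (400,257). The bystanders stand around them. Next I'll get rough poses.

```bash
cat >> h.py <<'E'
def rect(W,m,z=None):
    p=W[m]; p=p[~np.isnan(p[:,0])]
    r=cv2.minAreaRect(p[:,:2].astype(np.float32))
    return r,np.median(p,0).round(1),len(p)
def comps(m,W,minn=15):
    n,l,s,_=cv2.connectedComponentsWithStats(m.astype(np.uint8))
    for i in range(1,n):
        if s[i,4]>=minn:
            r,md,k=rect(W,l==i)
            print(' px',s[i,:5],'c',np.round(r[0],1),'sz',np.round(r[1],1),'ang',round(r[2],1),'med',md)
def hsv(c): return cv2.cvtColor(c['color'],cv2.COLOR_RGB2HSV)
E
python3 - <<'E'
from h import *
c=cap('top');W=cloud(c);h=hsv(c);H,S,V=h[...,0],h[...,1],h[...,2]
X,Y,Z=W[...,0],W[...,1],W[...,2]
print('mat');comps((abs(H-70.)<20)&(S>110)&(Z<12),W,300)
print('blue');comps((H>100)&(H<130)&(S>100),W,20)
print('red');comps(((H<8)|(H>172))&(S>130)&(Z>30),W,8)
print('high');comps((Z>30)&(X>330)&(X<950)&(abs(Y)<700),W,30)
ok=(Z>6)&(Z<25)&(Y<-150)&(Y>-420)&(X>400)&(X<750)
print('rackbase');comps(ok,W,100)
im=c['color'][170:320,170:520]
cv2.imwrite('pics/topz.png',cv2.convertScaleAbs(cv2.resize(im,(798,342),interpolation=cv2.INTER_CUBIC),alpha=1.6)[:,:,::-1])
E
```

```text
mat
blue
 px [330 198   5  53  59] c [626.2 -55.4] sz [168.9   4.1] ang 5.3 med [623.1 -56.7  62.5]
 px [295 236  26   6 117] c [569.2  22.6] sz [12.9 77.5] ang 5.0 med [568.2  23.9 104.7]
 px [335 252   3  25  26] c [497.1 -67.1] sz [75.   3.3] ang 5.2 med [496.2 -68.3  62.2]
 px [300 284  22   4  49] c [428.9   9.5] sz [ 6.6 65.4] ang 5.3 med [427.7  12.6  56.3]
red
 px [490 231  11  10  87] c [ 570.9 -519.5] sz [24.3 35.6] ang 27.9 med [ 568.  -512.8  223.9]
 px [307 262  10   5  32] c [492.    8.6] sz [ 9.7 27.7] ang 6.0 med [491.6   9.8 103.9]
high
 px [133 122  85  47 621] c [877.  459.4] sz [263.1 142.8] ang 89.8 med [813.2 485.4  53.2]
 px [ 416  132   56   52 2595] c [ 864.8 -418.9] sz [170.3 180.5] ang 0.0 med [ 861.7 -417.5   42.7]
 px [249 161  21  26 413] c [781.4 181.5] sz [59.9 58.2] ang 2.7 med [771.5 178.1 112.3]
 px [284 160  24  24 152] c [800.5  67.6] sz [78.7 75.1] ang 1.5 med [815.   70.1  41.7]
 px [338 167  19  23 338] c [ 775.9 -100.7] sz [56.  57.8] ang 46.2 med [770.8 -97.8  82.6]
 px [ 278  195   61   93 4879] c [571.4  22.5] sz [294.  173.2] ang 5.0 med [
[... 829 characters left out ...]
ng 0.7 med [ 509.2 -309.2   43.9]
 px [387 260   8   9  53] c [ 505.4 -238.5] sz [27.  18.8] ang 2.7 med [ 500.9 -238.    46.1]
 px [388 277   8   9  56] c [ 450.7 -242.3] sz [19.3 26.1] ang 86.7 med [ 449.2 -240.7   44.4]
 px [410 276   9   9  54] c [ 455.1 -313.9] sz [19.8 26. ] ang 88.3 med [ 452.1 -312.    45.4]
 px [218 307  23  10 143] c [343.7 256.8] sz [26.7 62. ] ang 0.5 med [339.4 255.2  78.8]
 px [110 309  13   5  32] c [335.7 599.4] sz [10.8 14.9] ang 49.0 med [334.9 598.8  57.4]
 px [388 308  27  12 255] c [ 348.4 -268.9] sz [35.9 73.4] ang 1.1 med [ 343.7 -265.8   88.9]
rackbase
 px [ 380  217   38   76 1614] c [ 541.5 -267.6] sz [245.3 113.4] ang 3.6 med [ 535.3 -271.    13.2]
```

View pics/topz.png

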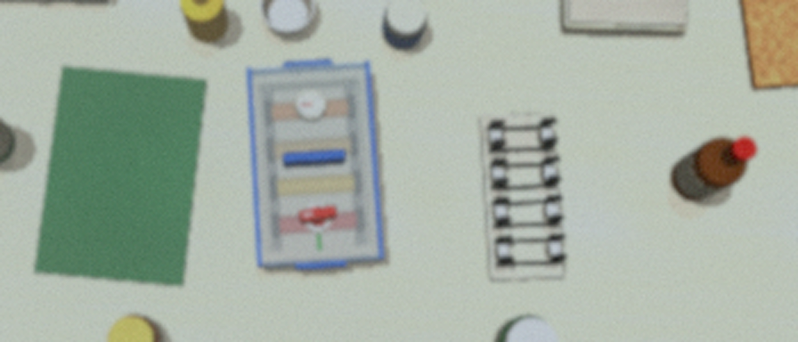

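The top view gives the lid at about (571,22), yaw about 5°, and the rack at about (537,-271), yaw about 3.6°. All four tubes show through the lid. The tap is on the robot side, at about (493,15). I'll look from above with the wrist camera.

```bash
cat >> h.py <<'E'
from scipy.spatial.transform import Rotation as R
def go(x,y,z,yaw,n=0):
    """yaw deg; tool down. prints shift in tool axes + spin"""
    o=bot.get_obs();Rm=R.from_euler('xyz',o['tcp_rot'])
    d=Rm.inv().apply(np.array([x,y,z])-o['tool_pos'])
    Rt=R.from_euler('xyz',[np.pi,0,np.radians(yaw)])
    rv=(Rm.inv()*Rt).as_rotvec(degrees=True)
    print('shift',d.round(1),'rot',rv.round(2),'| pos',o['tool_pos'].round(1),'rpy',np.degrees(o['tcp_rot']).round(2),'F',o['contact_force'].round(1),'w',round(float(o['grip_width']),1),'t',round(o['time'],2))
    for k in range(1,n+1): print([round(float(q*k/n),1) for q in (*d,rv[2])])
E
python3 -c "
from h import *
go(500,-40,330,95,10)"
```

```text
shift [ 459.2 -323.3 -103.3] rot [-4.000e-02 -4.000e-02 -7.587e+01] | pos [ 172.  -495.8  226.3] rpy [-1.7995e+02 -1.0000e-02  1.9130e+01] F [ 0.5  0.2 -0.4] w 91.7 t 0.2
[45.9, -32.3, -10.3, -7.6]
[91.8, -64.7, -20.7, -15.2]
[137.8, -97.0, -31.0, -22.8]
[183.7, -129.3, -41.3, -30.3]
[229.6, -161.6, -51.7, -37.9]
[275.5, -194.0, -62.0, -45.5]
[321.5, -226.3, -72.3, -53.1]
[367.4, -258.6, -82.7, -60.7]
[413.3, -290.9, -93.0, -68.3]
[459.2, -323.3, -103.3, -75.9]
```

Call:
carry_out(motion=[[0.4,46,-32,-40,-7.6],[0.4,92,-65,-80,-15.2],[0.4,138,-97,-100,-22.8],[0.4,184,-129,-103,-30.3],[0.4,230,-162,-103,-38],[0.4,276,-194,-103,-45.5],[0.4,321,-226,-103,-53],[0.4,367,-259,-103,-60.7],[0.4,413,-291,-103,-68.3],[0.4,459,-323,-103,-75.9]])

```text
time: 1.45
tool_pos: [500.6, -38.6, 329.6]
tcp_rot: [-3.142, -0.001, 1.663]
contact_force: [0.7, -1.7, -0.6]
grip_width: 55.0
```

Call:
carry_out(motion=[[0.4,0,0,0,0],[0.4,0,0,0,0]])

```text
time: 1.7
tool_pos: [500.4, -38.6, 329.3]
tcp_rot: [-3.141, -0.001, 1.663]
contact_force: [0.6, -0.2, -0.0]
grip_width: 55.0
```

```bash
python3 - <<'E'
from h import *
go(500,-40,330,95)
c=cap('wrist','w1.png');W=cloud(c);h=hsv(c);H,S,V=h[...,0],h[...,1],h[...,2]
X,Y,Z=W[...,0],W[...,1],W[...,2]
print('blue');comps((H>100)&(H<130)&(S>90),W,50)
print('red');comps(((H<8)|(H>172))&(S>130)&(Z>30),W,50)
E
```

```text
shift [-1.4 -0.5 -0.7] rot [-0.06 -0.03  0.29] | pos [500.4 -38.6 329.3] rpy [-1.7994e+02 -3.0000e-02  9.5290e+01] F [ 0.6 -0.2 -0. ] w 55.0 t 1.7
blue
 px [ 240   37  301   10 2218] c [573.2 109.8] sz [320.1  14.3] ang 4.3 med [562.  106.2  63.6]
 px [ 377   86   27   98 2089] c [569.5  19.5] sz [17.1 91.8] ang 7.7 med [565.9  25.5 106.5]
 px [237  96   9  72 467] c [427.6   6.9] sz [77.1 14.3] ang 87.5 med [427.4  11.4  59.6]
 px [519  98  17  71 467] c [710.  36.] sz [ 9.1 67.7] ang 5.1 med [710.5  36.8  59.7]
 px [ 247  212  268    8 1619] c [592.7 -65.1] sz [308.5  22.5] ang 5.0 med [578.1 -59.2  63.3]
 px [ 513  231   59   56 1121] c [760.9 -92.5] sz [59.6 27.5] ang 67.0 med [752.  -85.8  40.2]
red
 px [292 106  27  58 948] c [491.3  14.4] sz [25.1 54.4] ang 5.6 med [492.3  15.8 104.9]
```

View pics/w1.png

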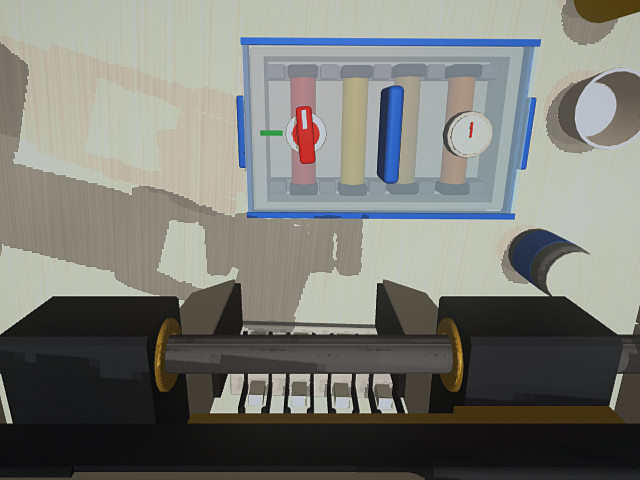

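The wrist view shows the red tap at (305,134), the blue handle at (390,134), the gauge at (468,133) and the green mark at (270,132). The four tubes run red, yellow, brass, orange from left to right.

```bash
python3 - <<'E'
from h import *
c=cap('wrist');W=cloud(c);h=hsv(c);H,S,V=h[...,0],h[...,1],h[...,2]
X,Y,Z=W[...,0],W[...,1],W[...,2]
print('handle');comps((H>100)&(H<130)&(S>90)&(Z>101)&(Y<80)&(Y>-60),W,50)
print('red');comps(((H<8)|(H>172))&(S>130)&(Z>99),W,50)
print('lid edges')
m=(H>100)&(H<130)&(S>90)&(Z>59)&(Z<68)&(X<735)
print(rect(W,m))
E
```

```text
handle
 px [ 383   85   21   98 1534] c [569.1  23.3] sz [13.9 84.3] ang 4.8 med [568.2  25.6 107. ]
red
 px [296 105  19  58 768] c [491.7  17. ] sz [13.9 49.5] ang 9.7 med [492.2  15.3 105.2]
lid edges
(((580.0374755859375, -94.62933349609375), (290.7229309082031, 410.1899108886719), 5.273575305938721), array([570.3,  62.2,  63.3]), 4621)
```

```bash
python3 -c "
from h import *
go(491.6,17,150,98)
go(491.6,17,74,98)"
```

```text
shift [ 57.   -3.3 179.7] rot [-0.02 -0.02 -2.82] | pos [500.1 -39.5 329.6] rpy [-1.7998e+02 -2.0000e-02  9.5180e+01] F [-0.4 -0.6  0. ] w 55.2 t 1.8
shift [ 56.9  -3.3 255.7] rot [-0.02 -0.02 -2.82] | pos [500.1 -39.5 329.6] rpy [-1.7998e+02 -2.0000e-02  9.5180e+01] F [-0.4 -0.6  0. ] w 55.2 t 1.8
```

Call:
carry_out(motion=[[0.4,20,-1,50,-1],[0.4,40,-2,100,-2],[0.4,57,-3.3,150,-2.8],[0.4,57,-3.3,180,-2.8],[0.4,57,-3.3,205,-2.8],[0.4,57,-3.3,230,-2.8],[0.4,57,-3.3,248,-2.8],[0.4,57,-3.3,255.5,-2.8],[0.4,57,-3.3,255.5,-2.8]])

```text
time: 2.92
tool_pos: [491.5, 16.3, 74.3]
tcp_rot: [-3.141, -0.0, 1.709]
contact_force: [-0.1, -0.4, 0.7]
grip_width: 54.9
```

Call:
carry_out(motion=[[0.6,0,0,0,0],[0.8,0,0,0,0],[1,0,0,0,0],[1,0,0,0,0],[1,0,0,0,0]])

```text
time: 3.55
tool_pos: [491.7, 16.4, 74.4]
tcp_rot: [-3.142, -0.0, 1.709]
contact_force: [-0.3, -0.2, 0.5]
grip_width: 13.8
```

```bash
python3 -c "
from h import *
go(491.5,17,74,185)"
```

```text
shift [ 0.6 -0.1  0.4] rot [ 1.00e-02 -2.00e-02 -8.71e+01] | pos [491.7  16.4  74.4] rpy [-1.80e+02 -2.00e-02  9.79e+01] F [-0.3 -0.2  0.5] w 13.8 t 3.55
```

Call:
carry_out(motion=[[1,0,0,0,-9],[1,0,0,0,-18],[1,0,0,0,-27],[1,0,0,0,-36],[1,0,0,0,-45],[1,0,0,0,-54],[1,0,0,0,-63],[1,0,0,0,-72],[1,0,0,0,-81],[1,0,0,0,-88]])

```text
time: 4.8
tool_pos: [491.6, 16.3, 74.4]
tcp_rot: [3.141, -0.0, -3.034]
contact_force: [-0.6, -2.1, 1.5]
grip_width: 14.0
```

Call:
carry_out(motion=[[1,0,0,0,-1],[1,0,0,0,-1],[0.7,0,0,0,-1],[0.6,0,0,0,-1],[0.6,0,0,-40,0],[0.6,0,0,-100,0],[0.6,0,0,-160,0],[0.6,0,0,-180,0]])

```text
time: 5.8
tool_pos: [492.9, 16.3, 258.4]
tcp_rot: [-3.14, 0.006, -3.034]
contact_force: [0.7, 0.1, -0.2]
grip_width: 36.6
```

```bash
python3 - <<'E'
from h import *
go(569,23,200,95,10)
c=cap('wrist','w2.png');W=cloud(c);h=hsv(c);H,S,V=h[...,0],h[...,1],h[...,2]
X,Y,Z=W[...,0],W[...,1],W[...,2]
print('handle');comps((H>100)&(H<130)&(S>90)&(Z>101)&(Y<80)&(Y>-60),W,50)
print('red');comps(((H<8)|(H>172))&(S>130)&(Z>99),W,50)
c=cap('top')
im=c['color'][170:320,170:520]
cv2.imwrite('pics/topz2.png',cv2.convertScaleAbs(cv2.resize(im,(798,342),interpolation=cv2.INTER_CUBIC),alpha=1.6)[:,:,::-1])
E
```

```text
shift [-76.   -1.4  58.9] rot [ 0.22  0.33 91.14] | pos [492.9  16.3 258.4] rpy [-179.93    0.35 -173.86] F [ 0.7  0.1 -0.2] w 36.6 t 5.8
[-7.6, -0.1, 5.9, 9.1]
[-15.2, -0.3, 11.8, 18.2]
[-22.8, -0.4, 17.7, 27.3]
[-30.4, -0.5, 23.6, 36.5]
[-38.0, -0.7, 29.4, 45.6]
[-45.6, -0.8, 35.3, 54.7]
[-53.2, -1.0, 41.2, 63.8]
[-60.8, -1.1, 47.1, 72.9]
[-68.4, -1.2, 53.0, 82.0]
[-76.0, -1.4, 58.9, 91.1]
handle
 px [ 264  295   90   18 1553] c [535.2  21.3] sz [79.9 72.7] ang 6.3 med [566.5  25.  107. ]
red
 px [ 300  178   18   65 1015] c [490.8  16.5] sz [49.9 13.1] ang 6.5 med [491.5  17.  105.2]
```

View pics/w2.png

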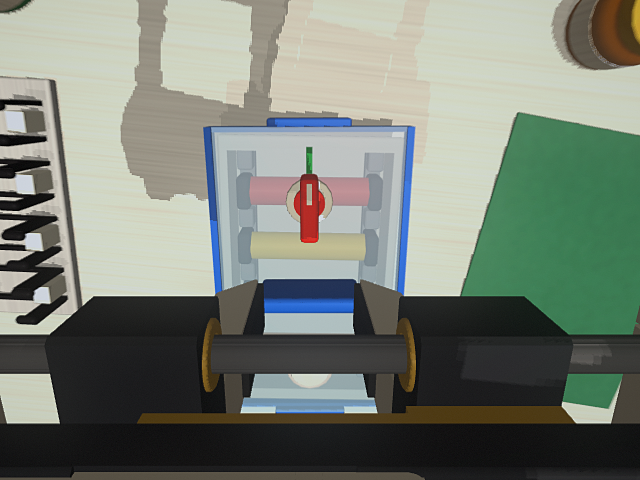

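The tap bar at (310,208) now points along the green mark, and the lid is still seated. Next I'll get the mat pose and move to the handle.

```bash
python3 - <<'E'
from h import *
go(569.2,23.3,180,94.8)
c=cap('top');W=cloud(c);h=hsv(c);H,S,V=[h[...,i].astype(int) for i in range(3)]
print(h[247,224])
m=(abs(H-70)<25)&(S>80)&(W[...,2]<20)&(W[...,1]<450)&(W[...,0]>300)
comps(m,W,500)
E
```

```text
shift [-76.4  -1.1  77.3] rot [ 0.18  0.26 91.34] | pos [492.7  16.2 256.9] rpy [-179.94    0.28 -173.86] F [ 0.2 -0.4 -0.5] w 37.1 t 5.9
[70 96 77]
 px [ 187  201   72   93 5423] c [556.3 296.3] sz [203.2 291.5] ang 86.2 med [552.4 296.    3.2]
```

Call:
carry_out(motion=[[0.6,-8,0,8,9],[0.6,-15,0,16,18.2],[0.6,-23,0,24,27.3],[0.6,-30,-0.5,32,36.5],[0.6,-38,-0.7,40,45.6],[0.6,-46,-0.8,50,54.7],[0.6,-53,-1,60,63.8],[0.6,-61,-1.1,70,73],[0.6,-68,-1.3,76,82],[0.6,-76,-1.4,79,91.3]])

```text
time: 7.2
tool_pos: [566.5, 23.2, 173.1]
tcp_rot: [-3.138, -0.001, 1.65]
contact_force: [0.5, -0.3, -1.5]
grip_width: 36.7
```

```bash
python3 - <<'E'
from h import *
go(569.2,23.3,75,94.8)
E
```

```text
shift [-0.2  3.  98.1] rot [-0.2  -0.04 -0.27] | pos [566.5  23.2 173.1] rpy [-1.798e+02 -4.000e-02  9.453e+01] F [ 0.5 -0.3 -1.5] w 36.7 t 7.2
```

Call:
carry_out(motion=[[0.6,0,3,30,-0.3],[0.6,0,3,60,-0.3],[0.6,0,3,85,-0.3],[0.6,0,3,98,-0.3],[0.6,0,3,98,-0.3]])

```text
time: 7.82
tool_pos: [568.1, 23.6, 73.5]
tcp_rot: [-3.135, -0.001, 1.655]
contact_force: [-0.1, 0.4, 0.5]
grip_width: 36.9
```

Call:
carry_out(motion=[[0.8,0,0,0,0],[1,0,0,0,0],[1,0,0,0,0],[1,0,0,0,0]])

```text
time: 8.32
tool_pos: [568.7, 23.6, 74.3]
tcp_rot: [-3.137, -0.001, 1.656]
contact_force: [0.2, -0.6, 2.8]
grip_width: 14.1
```

Call:
carry_out(motion=[[1,0,0,-5,0],[1,0,0,-15,0],[1,0,0,-30,0],[1,0,0,-45,0],[1,0,0,-65,0],[1,0,0,-85,0]])

```text
time: 9.07
tool_pos: [569.1, 23.5, 160.9]
tcp_rot: [-3.137, -0.001, 1.656]
contact_force: [-0.4, 0.3, -5.6]
grip_width: 13.4
```

```bash
python3 - <<'E'
from h import *
go(555,296,150,94.8,8)
go(555,296,45,94.8)
c=cap('side','s3.png')
E
```

```text
shift [272.7   9.   11. ] rot [-0.25 -0.04  0.05] | pos [569.1  23.5 160.9] rpy [-1.7975e+02 -4.0000e-02  9.4850e+01] F [-0.4  0.3 -5.6] w 13.4 t 9.07
[34.1, 1.1, 1.4, 0.0]
[68.2, 2.3, 2.8, 0.0]
[102.3, 3.4, 4.1, 0.0]
[136.3, 4.5, 5.5, 0.0]
[170.4, 5.6, 6.9, 0.0]
[204.5, 6.8, 8.3, 0.0]
[238.6, 7.9, 9.7, 0.0]
[272.7, 9.0, 11.0, 0.1]
shift [272.6   9.5 116. ] rot [-0.25 -0.04  0.05] | pos [569.1  23.5 160.9] rpy [-1.7975e+02 -4.0000e-02  9.4850e+01] F [-0.4  0.3 -5.6] w 13.4 t 9.07
```

View pics/s3.png

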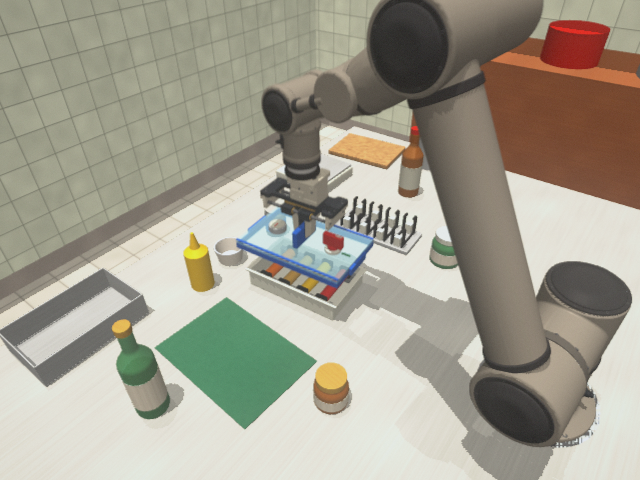

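Call:
carry_out(motion=[[1,20,1,0,0],[1,55,2,0,0],[1,95,3.5,0,0],[1,135,4.5,0,0],[1,175,6,0,0],[1,210,7,5,0],[1,240,8,10,0],[1,260,9,20,0],[1,272,9.3,30,0],[1,272.6,9.5,40,0]])

```text
time: 10.38
tool_pos: [556.6, 296.2, 122.6]
tcp_rot: [-3.141, 0.0, 1.656]
contact_force: [0.5, -0.1, -5.2]
grip_width: 13.8
```

```bash
python3 - <<'E'
from h import *
go(555,296,42,94.8)
E
```

```text
shift [ 0.  -1.6 80.6] rot [-0.03  0.03  0.1 ] | pos [556.6 296.2 122.6] rpy [-1.7997e+02  3.0000e-02  9.4900e+01] F [ 0.5 -0.1 -5.2] w 13.8 t 10.38
```

Call:
carry_out(motion=[[1,0,-1,20,0],[1,0,-1,40,0],[1,0,-1,58,0],[1,0,-1,70,0],[1,0,-1,76,0],[1,0,-1,80,0],[1,0,-1,82,0],[1,0,-1,83.5,0]])

```text
time: 11.38
tool_pos: [555.8, 296.2, 39.5]
tcp_rot: [3.141, 0.0, 1.656]
contact_force: [0.9, -0.9, -3.8]
grip_width: 13.7
```

```bash
python3 - <<'E'
from h import *
go(555,296,39.5,94.8)
cap('side','s4.png')
E
```

```text
shift [-0.1 -0.9 -0. ] rot [0.02 0.02 0.1 ] | pos [555.8 296.2  39.5] rpy [1.7998e+02 2.0000e-02 9.4900e+01] F [ 0.9 -0.9 -3.8] w 13.7 t 11.38
```

View pics/s4.png

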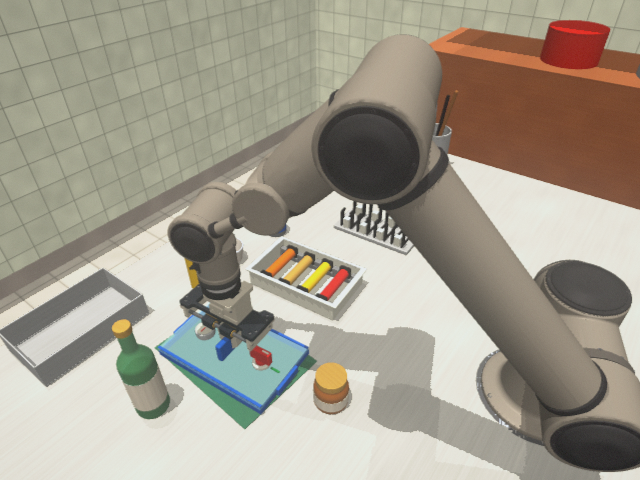

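Call:
carry_out(motion=[[1,0,0,1,0],[1,0,0,2,0],[1,0,0,2,0]])

```text
time: 11.8
tool_pos: [555.9, 296.2, 39.3]
tcp_rot: [3.14, -0.0, 1.656]
contact_force: [-4.8, -2.3, 8.6]
grip_width: 13.4
```

Contact: the lid is on the mat. Releasing it.

Call:
carry_out(motion=[[0.8,0,0,0,0],[0.6,0,0,0,0],[0.5,0,0,0,0],[0.5,0,0,-20,0],[0.5,0,0,-60,0],[0.5,0,0,-120,0],[0.5,0,0,-180,0],[0.5,0,0,-220,0],[0.5,-40,0,-250,0]])

```text
time: 12.92
tool_pos: [559.0, 258.0, 291.3]
tcp_rot: [3.138, -0.001, 1.66]
contact_force: [1.4, -0.5, -0.2]
grip_width: 46.2
```

```bash
python3 - <<'E'
from h import *
go(555,-70,300,95,8)
c=cap('wrist','w5.png');W=cloud(c);h=hsv(c);H,S,V=[h[...,i].astype(int) for i in range(3)]
X,Y,Z=W[...,0],W[...,1],W[...,2]
comps((H>100)&(H<130)&(S>90)&(Z>63)&(Y>200),W,50)
comps((H>100)&(H<130)&(S>90)&(Z>20)&(Z<35)&(Y>150),W,50)
comps((abs(H-70)<25)&(S>80)&(Z<10),W,100)
E
```

```text
shift [-326.3  -33.2   -9.2] rot [ 0.21 -0.07  0.12] | pos [559.  258.  291.3] rpy [ 1.7979e+02 -7.0000e-02  9.5120e+01] F [ 1.4 -0.5 -0.2] w 46.2 t 12.93
[-40.8, -4.1, -1.2, 0.0]
[-81.6, -8.3, -2.3, 0.0]
[-122.4, -12.4, -3.5, 0.0]
[-163.2, -16.6, -4.6, 0.1]
[-204.0, -20.7, -5.8, 0.1]
[-244.7, -24.9, -6.9, 0.1]
[-285.5, -29.0, -8.1, 0.1]
[-326.3, -33.2, -9.2, 0.1]
 px [ 300  108   16   93 1384] c [555.1 296.3] sz [13.3 81.4] ang 5.4 med [555.1 298.4  72.1]
 px [ 159   59  298   14 2917] c [548.4 375.3] sz [277.5  11.5] ang 5.2 med [535.4 375.5  27.2]
 px [159 117  12  68 362] c [413.6 283.2] sz [ 7.3 66.1] ang 5.0 med [413.4 283.8  24.4]
 px [445 116  12  68 394] c [697.  309.7] sz [ 7.5 66. ] ang 4.6 med [697.  310.1  24.5]
 px [175 190 267  44 779] c [560.2 231.8] sz [275.6  45.5] ang 6.4 med [588.  216.1  28.4]
 px [301 198  14  10  95] c [559.5 244. ] sz [ 8.8 14.1] ang 87.6 med [559.6 243.8  26.5]
 px [ 169   22  191   34 3272] c [503.2 397.2] sz [186.4  29.5] ang 4.9 med [466.5 390.4   4.7]
 px [453  70  19  68 602] c [702.2 354.5] sz [63.6 16.3] ang 88.0 med [704.1 365.1   4.5]
 px [158 167  15  58 453] c [406.2 232.6] sz [15.9 62.4] ang 1.9 med [405.9 221.5   4.5]
 px [ 294  240  136   23 1521] c [624.4 191.8] sz [150.1  24.3] ang 1.9 med [649.6 194.6   4.3]
```

View pics/w5.png

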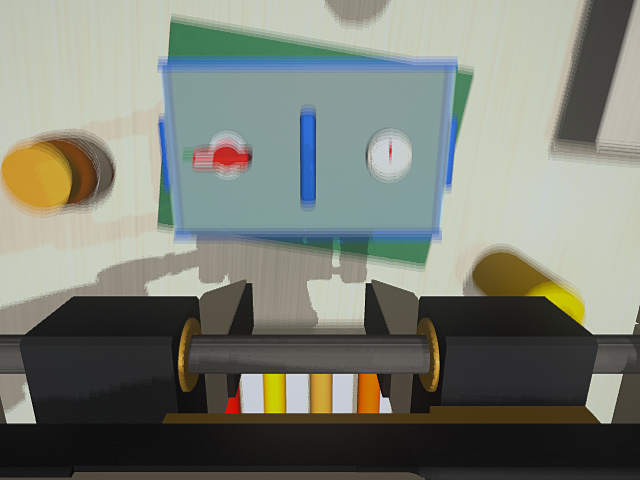

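The lid lies centred on the mat, with its handle at (307,157) in the picture. Next I'll view the box and rack.

Call:
carry_out(motion=[[0.6,-40,-4,-5,0],[0.6,-80,-8,-10,0],[0.6,-125,-12,-15,0],[0.6,-170,-17,-20,0],[0.6,-215,-22,-25,0],[0.6,-260,-26,-30,0],[0.6,-295,-30,-30,0],[0.6,-316,-32,-30,0],[0.6,-316,-32,-30,0],[0.6,-316,-32,-30,0]])

```text
time: 14.22
tool_pos: [555.7, -64.1, 325.4]
tcp_rot: [3.132, 0.001, 1.656]
contact_force: [-0.0, 0.2, -0.7]
grip_width: 36.6
```

```bash
python3 - <<'E'
from h import *
go(537,-345,320,95,8)
c=cap('wrist','w6.png');W=cloud(c);h=hsv(c);H,S,V=[h[...,i].astype(int) for i in range(3)]
X,Y,Z=W[...,0],W[...,1],W[...,2]
b=(X>400)&(X<740)&(abs(Y-20)<130)
print('tubes')
for n,m in dict(red=((H<6)|(H>174)),or_=(H>=6)&(H<15),yb=(H>=15)&(H<32)).items():
    print(n); comps(m&(S>100)&b&(Z>30)&(Z<60),W,80)
print('caps');comps((V<70)&b&(Z>38)&(Z<60),W,60)
print('rim');comps((S<60)&b&(Z>48)&(Z<58),W,60)
E
```

```text
shift [-278.3  -42.7    5.2] rot [ 0.54  0.03 -0.1 ] | pos [555.7 -64.1 325.4] rpy [1.7946e+02 3.0000e-02 9.4900e+01] F [-0.   0.2 -0.7] w 36.6 t 14.22
[-34.8, -5.3, 0.6, -0.0]
[-69.6, -10.7, 1.3, -0.0]
[-104.4, -16.0, 1.9, -0.0]
[-139.1, -21.3, 2.6, -0.0]
[-173.9, -26.7, 3.2, -0.1]
[-208.7, -32.0, 3.9, -0.1]
[-243.5, -37.4, 4.5, -0.1]
[-278.3, -42.7, 5.2, -0.1]
tubes
red
 px [ 232   42   31  114 2864] c [488.8  16.7] sz [ 25.7 106.9] ang 5.6 med [490.   19.4  44.9]
or_
 px [391  41  17 113 914] c [639.9  31.2] sz [  9.1 106.3] ang 4.8 med [638.5  33.2  41. ]
 px [409  42  13 112 351] c [658.8  32.9] sz [  8.  106.1] ang 3.4 med [658.5  34.1  42.4]
yb
 px [ 339   41   27  114 2796] c [594.2  27. ] sz [ 25.  107.1] ang 5.7 med [593.1  30.   44.8]
 px [ 399   41   20  113 1631] c [649.2  32.1] sz [ 15.5 105.9] ang 5.6 med [648.6  35.2  45.9]
 px [ 286   42   27  114 2883] c [541.3  21.2] sz [ 25.7 106.8] ang 5.1 med [541.6  24.   44.7]
caps
 px [227  29  33  15 437] c [482.9  75.2] sz [30.2 12.1] ang 5.0 med [483.6  75.1  48.2]
 px [284  29  31  15 407] c [536.4  79.9] sz [28.7 12.1] a
[... 676 characters left out ...]
9  30  13 251] c [483.1  75.4] sz [27.9 10.3] ang 5.2 med [482.9  75.   48.9]
 px [339  28  31  13 246] c [588.3  85.6] sz [28.4 10.5] ang 5.1 med [588.4  85.5  48.7]
 px [397  28  31  13 244] c [643.1  90.5] sz [28.5 10.6] ang 5.7 med [644.   90.5  48.7]
 px [284  30  30  13 241] c [536.   79.5] sz [27.7 10.3] ang 6.6 med [535.8  80.   48.9]
 px [339 154  28  11 182] c [600.4 -31.1] sz [27.8 10.2] ang 5.0 med [601.3 -31.3  48.6]
 px [393 155  27  10 167] c [655.1 -26.8] sz [27.   9.4] ang 4.9 med [654.7 -26.6  48.7]
 px [236 156  27  11 175] c [494.8 -42. ] sz [27.  10.2] ang 5.5 med [494.6 -42.2  48.7]
 px [287 156  28  11 177] c [547.4 -37.6] sz [27.7 10.3] ang 4.8 med [546.8 -37.1  48.7]
```

View pics/w6.png

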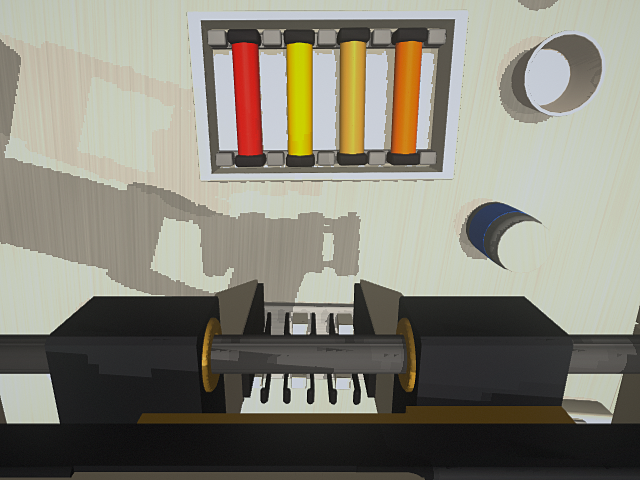

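All four tubes lie in the slots (red 246,98; yellow 299,98; brass 352,98; orange 405,98 px). Now the rack.

Call:
carry_out(motion=[[0.6,-35,-5,0,0],[0.6,-70,-11,1,0],[0.6,-104,-16,2,0],[0.6,-139,-21,3,0],[0.6,-174,-27,3,0],[0.6,-209,-32,4,0],[0.6,-243,-37,5,0],[0.6,-278,-43,5,0],[0.6,-278,-43,5,0],[0.6,-278,-43,5,0]])

```text
time: 15.52
tool_pos: [537.4, -343.2, 320.2]
tcp_rot: [3.132, -0.0, 1.658]
contact_force: [-0.4, 1.6, -0.0]
grip_width: 36.8
```

```bash
python3 - <<'E'
from h import *
go(541.6,21.2,320,95.2,8)
c=cap('wrist','w7.png');W=cloud(c);h=hsv(c);H,S,V=[h[...,i].astype(int) for i in range(3)]
X,Y,Z=W[...,0],W[...,1],W[...,2]
b=(X>390)&(X<690)&(Y<-180)&(Y>-350)
print('base',rect(W,b&(Z>7)&(Z<16)))
print('jaws');comps(b&(Z>30)&(Z<80),W,40)
print('tops');comps(b&(Z>62)&(Z<80),W,15)
cv2.imwrite('pics/w7.png',c['color'][:,:,::-1])
E
```

```text
shift [362.7  36.    0.5] rot [ 0.55  0.   -0.2 ] | pos [ 537.4 -343.2  320.2] rpy [179.45  -0.    95.  ] F [-0.4  1.6 -0. ] w 36.8 t 15.53
[45.3, 4.5, 0.1, -0.0]
[90.7, 9.0, 0.1, -0.0]
[136.0, 13.5, 0.2, -0.1]
[181.3, 18.0, 0.3, -0.1]
[226.7, 22.5, 0.3, -0.1]
[272.0, 27.0, 0.4, -0.1]
[317.3, 31.5, 0.5, -0.2]
[362.7, 36.0, 0.5, -0.2]
base (((537.1928100585938, -270.9407958984375), (236.42308044433594, 104.28006744384766), 3.529607057571411), array([ 535.8, -269.3,   13.6]), 13916)
jaws
 px [206  61  13  24 259] c [ 440.5 -240.7] sz [ 8.8 19.2] ang 0.8 med [ 440.5 -241.4   70. ]
 px [221  62  30  23 573] c [ 458.8 -239.7] sz [27.5 19. ] ang 3.3 med [ 463.9 -239.9   44.9]
 px [265  63  10  23 210] c [ 494.3 -237.7] sz [ 8.5 19.1] ang 3.5 med [ 494.4 -237.9   70.4]
 px [277  64  28  23 545] c [ 512.6 -237. ] sz [26.5 18.9] ang 4.9 med [ 513.5 -236.8   44.3]
 px [322  65  29  23 545] c [ 556.9 -233.6] sz [27.2 18.9] ang 7.0 med [ 556.1 -234.2   44.4]
 px [354  65  10  24 204] c [ 575.8 -232.6] sz [ 8.7 19.8] ang 5.5 med [ 575.4 -233.    70.3]
 px [376  66  31  24 568] c [ 611.1 -230.1] s
[... 1699 characters left out ...]
8.9 19. ] ang 2.4 med [ 445.4 -312.7   70.2]
 px [238 143  10  21 189] c [ 472.7 -311. ] sz [ 8.5 19. ] ang 3.4 med [ 473.1 -310.7   70.1]
 px [266 144   9  21 167] c [ 499.3 -309.7] sz [ 8.  19.1] ang 5.0 med [ 499.4 -309.2   70.4]
 px [294 144   9  21 169] c [ 526.  -307.4] sz [ 7.7 19. ] ang 4.8 med [ 526.2 -307.4   70.3]
 px [321 145  10  21 178] c [ 552.5 -305.9] sz [ 8.7 19.1] ang 4.9 med [ 552.1 -305.6   70.2]
 px [350 146  10  21 171] c [ 580.3 -304.5] sz [ 8.6 19.2] ang 4.3 med [ 579.8 -304.2   70.1]
 px [376 147  11  20 186] c [ 606.3 -302.8] sz [ 8.7 18.4] ang 4.0 med [ 605.5 -302.7   70. ]
 px [405 147  10  21 172] c [ 634.  -300.8] sz [ 9. 19.] ang 4.0 med [ 633.2 -300.7   70.2]
```

View pics/w7.png

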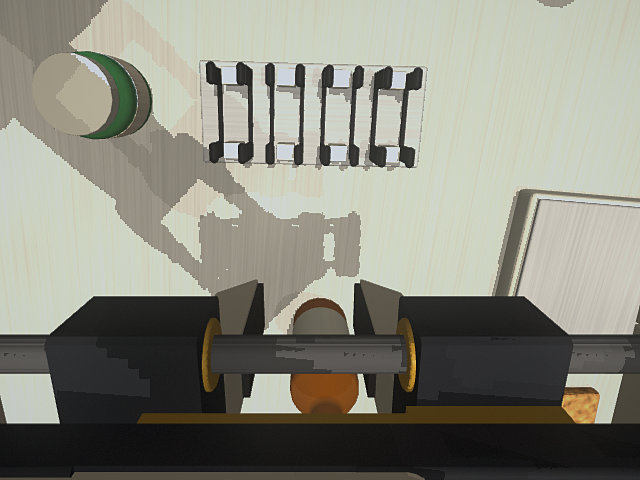

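The rack places measure (456.5,-275.9), (510.3,-272.7), (564.2,-269.4) and (618,-265.9), yaw 3.5°. I'll take the yellow tube first.

Call:
carry_out(motion=[[0.62,40,4,20,0],[0.62,90,9,50,0],[0.62,140,14,80,0],[0.62,190,19,110,0],[0.62,240,24,140,0],[0.62,285,28,170,0],[0.62,325,32,195,0],[0.62,350,35,215,-0.2],[0.62,362.5,36,225,-0.2],[0.62,362.5,36,225,-0.2]])

```text
time: 16.82
tool_pos: [543.4, 22.4, 95.6]
tcp_rot: [3.132, 0.0, 1.664]
contact_force: [-0.9, 0.5, 0.8]
grip_width: 35.2
```

```bash
python3 - <<'E'
from h import *
go(541.6,21.2,17,95.2)
E
```

```text
shift [-1.  -2.6 78.6] rot [0.52 0.02 0.15] | pos [543.4  22.4  95.6] rpy [1.7948e+02 2.0000e-02 9.5350e+01] F [-0.9  0.5  0.8] w 35.2 t 16.82
```

Call:
carry_out(motion=[[0.62,-1,-2,20,0],[0.62,-1,-2.5,40,0],[0.62,-1,-2.6,60,0],[0.62,-1,-2.6,74,0],[0.62,-1,-2.6,78.6,0],[0.62,-1,-2.6,78.6,0]])

```text
time: 17.58
tool_pos: [541.9, 20.9, 17.4]
tcp_rot: [3.132, 0.0, 1.664]
contact_force: [0.3, -0.4, -0.1]
grip_width: 34.6
```

Call:
carry_out(motion=[[0.8,0,0,0,0],[1,0,0,0,0],[1,0,0,0,0],[1,0,0,0,0]])

```text
time: 18.08
tool_pos: [542.5, 20.8, 18.1]
tcp_rot: [3.13, 0.001, 1.664]
contact_force: [-0.4, -1.3, 5.7]
grip_width: 25.1
```

Call:
carry_out(motion=[[1,0,0,-10,0],[1,0,0,-30,0],[1,0,0,-60,0],[1,0,0,-90,0],[1,0,0,-110,0],[1,0,0,-115,0]])

```text
time: 18.82
tool_pos: [541.7, 20.8, 134.5]
tcp_rot: [3.128, 0.001, 1.664]
contact_force: [-0.3, 0.1, -1.4]
grip_width: 25.0
```

```bash
python3 - <<'E'
from h import *
go(510.3,-272.7,120,93.5,8)
E
```

```text
shift [-289.3  -58.7   14.1] rot [0.77 0.06 1.84] | pos [541.7  20.8 134.5] rpy [1.7923e+02 7.0000e-02 9.5340e+01] F [-0.3  0.1 -1.4] w 25.0 t 18.82
[-36.2, -7.3, 1.8, 0.2]
[-72.3, -14.7, 3.5, 0.5]
[-108.5, -22.0, 5.3, 0.7]
[-144.6, -29.4, 7.0, 0.9]
[-180.8, -36.7, 8.8, 1.1]
[-217.0, -44.1, 10.6, 1.4]
[-253.1, -51.4, 12.3, 1.6]
[-289.3, -58.7, 14.1, 1.8]
```

Call:
carry_out(motion=[[1,-30,-6,0,0.2],[1,-68,-14,0,0.5],[1,-108,-22,0,0.7],[1,-148,-30,0,0.9],[1,-188,-38,0,1.1],[1,-226,-46,0,1.4],[1,-260,-53,0,1.6],[1,-280,-57,2,1.8],[1,-289,-58.7,6,1.8],[1,-289,-58.7,10,1.8]])

```text
time: 20.08
tool_pos: [510.1, -272.0, 123.4]
tcp_rot: [3.129, -0.0, 1.632]
contact_force: [0.5, 0.5, -1.3]
grip_width: 24.9
```

```bash
python3 - <<'E'
from h import *
go(510.3,-272.7,65,93.5)
cap('side','s8.png');cap('wrist','w8.png')
E
```

```text
shift [-0.7 -0.6 58.4] rot [ 0.73 -0.01  0.03] | pos [ 510.1 -272.   123.4] rpy [ 1.7927e+02 -1.0000e-02  9.3530e+01] F [ 0.5  0.5 -1.3] w 24.9 t 20.07
```

View pics/w8.png

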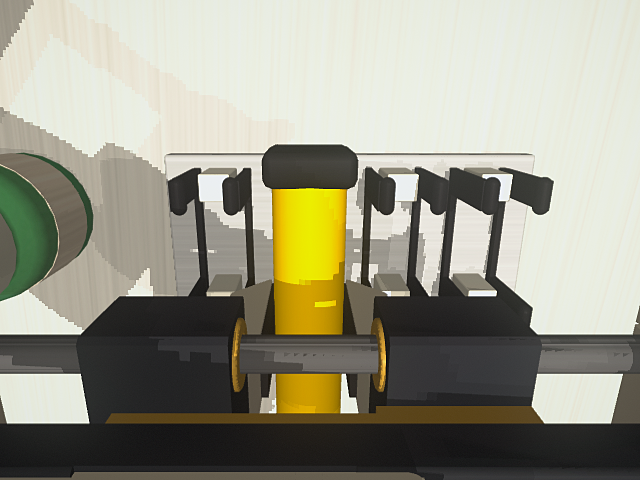

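The yellow tube, at (310,270) in the picture, is held square above place 1. Pressing it in.

Call:
carry_out(motion=[[1,-0.7,-0.6,20,0],[1,-0.7,-0.6,40,0],[1,-0.7,-0.6,55,0],[1,-0.7,-0.6,62,0],[1,-0.7,-0.6,67,0],[1,-0.7,-0.6,72,0],[1,-0.7,-0.6,77,0],[1,-0.7,-0.6,81,0],[1,-0.7,-0.6,84,0],[1,-0.7,-0.6,84,0]])

```text
time: 21.42
tool_pos: [510.7, -271.6, 40.9]
tcp_rot: [3.129, -0.0, 1.634]
contact_force: [-3.8, 2.0, 14.7]
grip_width: 24.8
```

Call:
carry_out(motion=[[1,0,0,1.5,0],[1,0,0,3,0],[1,0,0,3,0]])

```text
time: 21.8
tool_pos: [510.8, -271.7, 40.8]
tcp_rot: [3.128, 0.001, 1.634]
contact_force: [-7.8, 3.5, 24.9]
grip_width: 25.1
```

```bash
python3 - <<'E'
from h import *
go(510.3,-272.7,120,93.5)
c=cap('wrist','w9.png');W=cloud(c);h=hsv(c);H,S,V=[h[...,i].astype(int) for i in range(3)]
comps((H>=15)&(H<32)&(S>100)&(W[...,2]>30)&(W[...,2]<110),W,80)
E
```

```text
shift [ -1.1   0.5 -79.2] rot [0.78 0.04 0.11] | pos [ 510.8 -271.7   40.8] rpy [1.7922e+02 4.0000e-02 9.3610e+01] F [-7.8  3.5 24.9] w 25.1 t 21.8
 px [  260   188   103   147 10827] c [ 509.5 -246.4] sz [34.  56.8] ang 1.8 med [ 508.7 -244.6   68.1]
 px [ 261  374   96   39 2951] c [ 511.4 -293.1] sz [35.7 38.4] ang 5.2 med [ 511.5 -296.6   67.6]
```

View pics/w9.png

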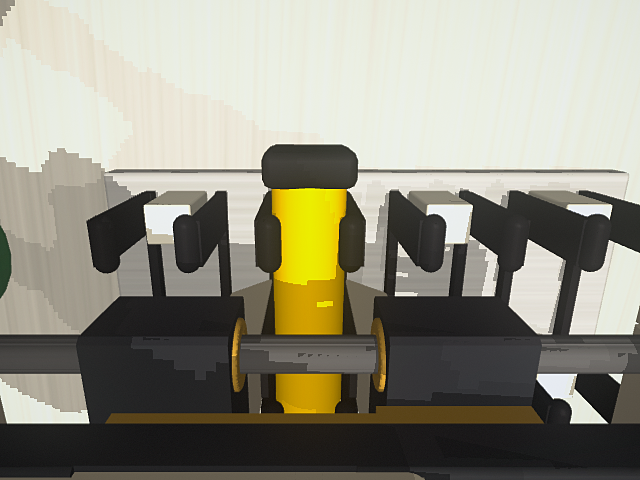

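The jaws at (268,230) and (351,230) have closed over the yellow tube. Its top is at 68 mm, so the axis is at about 55 mm. Releasing.

Call:
carry_out(motion=[[0.75,0,0,0,0],[0.63,0,0,0,0],[0.63,0,0,0,0],[0.63,-1,0.5,-20,0],[0.63,-1,0.5,-50,0],[0.63,-1,0.5,-80,0],[0.63,-1,0.5,-100,0],[0.63,-1,0.5,-100,0]])

```text
time: 22.85
tool_pos: [510.7, -273.1, 141.8]
tcp_rot: [3.126, 0.002, 1.634]
contact_force: [-0.4, 0.3, -0.5]
grip_width: 33.8
```

```bash
python3 - <<'E'
from h import *
go(594.2,27.2,100,95.2,8)
cap('wrist','w10.png')
E
```

```text
shift [294.6 101.6  42.7] rot [ 0.91  0.15 -1.59] | pos [ 510.7 -273.1  141.8] rpy [1.7909e+02 1.4000e-01 9.3610e+01] F [-0.4  0.3 -0.5] w 33.8 t 22.85
[36.8, 12.7, 5.3, -0.2]
[73.6, 25.4, 10.7, -0.4]
[110.5, 38.1, 16.0, -0.6]
[147.3, 50.8, 21.3, -0.8]
[184.1, 63.5, 26.7, -1.0]
[220.9, 76.2, 32.0, -1.2]
[257.7, 88.9, 37.4, -1.4]
[294.6, 101.6, 42.7, -1.6]
```

View pics/w10.png

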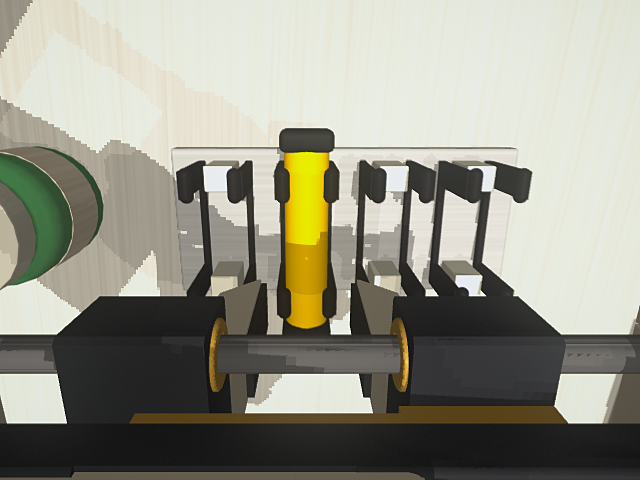

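The yellow tube is seated in place 1, at (307,230) in the picture. Next the brass one.

Call:
carry_out(motion=[[0.62,30,10,5,-0.2],[0.62,70,24,10,-0.4],[0.62,110,38,16,-0.6],[0.62,150,51.5,21,-0.8],[0.62,190,65.5,27,-1],[0.62,230,79,32,-1.2],[0.62,265,91.5,37,-1.4],[0.62,285,98,42,-1.6],[0.62,294.6,101.6,44,-1.6],[0.62,294.6,101.6,44,-1.6]])

```text
time: 24.15
tool_pos: [593.3, 27.5, 97.1]
tcp_rot: [3.129, 0.001, 1.662]
contact_force: [0.7, 0.0, 0.6]
grip_width: 35.0
```

```bash
python3 - <<'E'
from h import *
go(594.2,27.2,17,95.2)
E
```

```text
shift [-0.3 -0.2 80.2] rot [0.74 0.08 0.03] | pos [593.3  27.5  97.1] rpy [1.7926e+02 8.0000e-02 9.5230e+01] F [0.7 0.  0.6] w 35.0 t 24.15
```

Call:
carry_out(motion=[[0.62,-0.3,-0.2,20,0],[0.62,-0.3,-0.2,42,0],[0.62,-0.3,-0.2,62,0],[0.62,-0.3,-0.2,76,0],[0.62,-0.3,-0.2,80,0],[0.8,-0.3,-0.2,80,0],[1,-0.3,-0.2,80,0],[1,-0.3,-0.2,80,0],[1,-0.3,-0.2,80,0],[1,-0.3,-0.2,80,0]])

```text
time: 25.4
tool_pos: [594.4, 27.2, 17.6]
tcp_rot: [3.128, 0.002, 1.662]
contact_force: [-1.0, 0.5, 3.5]
grip_width: 25.1
```

Call:
carry_out(motion=[[1,0,0,-10,0],[1,0,0,-30,0],[1,0,0,-60,0],[1,0,0,-90,0],[1,0,0,-110,0],[1,0,0,-115,0]])

```text
time: 26.15
tool_pos: [593.5, 27.2, 134.4]
tcp_rot: [3.125, 0.002, 1.662]
contact_force: [0.5, 0.0, -2.1]
grip_width: 25.1
```

```bash
python3 - <<'E'
from h import *
go(564.2,-269.4,124,93.5,8)
E
```

```text
shift [-292.7  -56.4   10. ] rot [0.95 0.1  1.74] | pos [593.5  27.2 134.4] rpy [1.7905e+02 1.2000e-01 9.5230e+01] F [ 0.5  0.  -2.1] w 25.1 t 26.15
[-36.6, -7.1, 1.3, 0.2]
[-73.2, -14.1, 2.5, 0.4]
[-109.8, -21.2, 3.8, 0.7]
[-146.4, -28.2, 5.0, 0.9]
[-182.9, -35.3, 6.3, 1.1]
[-219.5, -42.3, 7.5, 1.3]
[-256.1, -49.4, 8.8, 1.5]
[-292.7, -56.4, 10.0, 1.7]
```

Call:
carry_out(motion=[[1,-30,-6,0,0.2],[1,-68,-13,0,0.5],[1,-108,-21,0,0.7],[1,-148,-28.5,0,0.9],[1,-188,-36.2,0,1.1],[1,-226,-43.5,0,1.4],[1,-260,-50,0,1.6],[1,-282,-54.5,2,1.7],[1,-292.5,-56.4,6,1.7],[1,-292.5,-56.4,10,1.7]])

```text
time: 27.4
tool_pos: [564.0, -269.0, 123.3]
tcp_rot: [3.126, 0.001, 1.632]
contact_force: [-0.5, 0.6, -0.7]
grip_width: 25.1
```

```bash
python3 - <<'E'
from h import *
go(564.2,-269.4,40,93.5)
cap('wrist','w11.png')
E
```

```text
shift [-0.4 -1.2 83.3] rot [0.92 0.04 0.01] | pos [ 564.  -269.   123.3] rpy [1.7908e+02 4.0000e-02 9.3510e+01] F [-0.5  0.6 -0.7] w 25.1 t 27.4
```

View pics/w11.png

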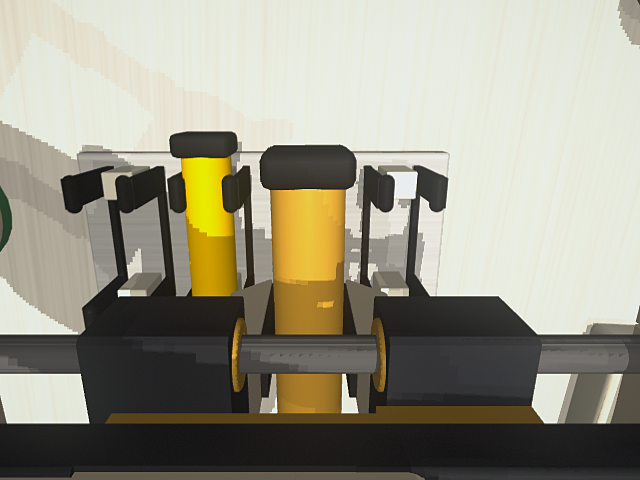

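The brass tube is held above place 2, at (308,260) in the picture. Pressing.

Call:
carry_out(motion=[[1,-0.4,-1,20,0],[1,-0.4,-1.2,40,0],[1,-0.4,-1.2,55,0],[1,-0.4,-1.2,62,0],[1,-0.4,-1.2,67,0],[1,-0.4,-1.2,72,0],[1,-0.4,-1.2,77,0],[1,-0.4,-1.2,81,0],[1,-0.4,-1.2,84.5,0],[1,-0.4,-1.2,85.5,0]])

```text
time: 28.7
tool_pos: [564.5, -268.5, 40.3]
tcp_rot: [3.125, 0.001, 1.633]
contact_force: [-7.9, 4.7, 26.0]
grip_width: 25.2
```

```bash
python3 - <<'E'
from h import *
go(564.2,-269.4,120,93.5)
c=cap('wrist','w12.png');W=cloud(c);h=hsv(c);H,S,V=[h[...,i].astype(int) for i in range(3)]
comps((H>=12)&(H<32)&(S>100)&(W[...,2]>30)&(W[...,2]<110),W,80)
E
```

```text
shift [ -1.    1.  -79.7] rot [0.96 0.05 0.08] | pos [ 564.5 -268.5   40.3] rpy [1.7904e+02 6.0000e-02 9.3580e+01] F [-7.9  4.7 26. ] w 25.2 t 28.7
 px [  99  182  111  114 8031] c [ 508.9 -239.7] sz [36.4 43.4] ang 4.4 med [ 510.3 -236.1   68.3]
 px [ 270  189   94  146 9882] c [ 564.3 -243.4] sz [31.9 56.3] ang 1.8 med [ 562.1 -240.8   68. ]
 px [ 275  374   77   39 2478] c [ 566.6 -297.1] sz [29.5 31. ] ang 0.6 med [ 565.2 -291.8   67.7]
```

View pics/w12.png

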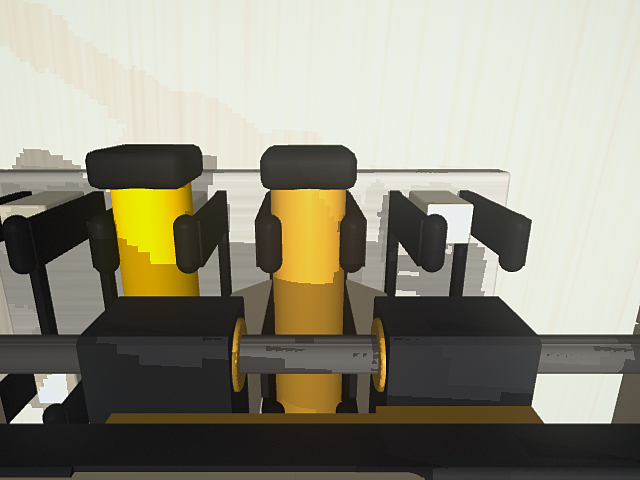

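The jaws at (268,235) and (351,235) have snapped over the brass tube. Its top is at 68.0 mm, the same as yellow. Releasing, then on to orange, with the fingers biased slightly away from the wall.

Call:
carry_out(motion=[[0.75,0,0,0,0],[0.63,0,0,0,0],[0.63,0,0,0,0],[0.63,-1,1,-20,0],[0.63,-1,1,-50,0],[0.63,-1,1,-80,0],[0.63,-1,1,-100,0],[0.63,-1,1,-100,0]])

```text
time: 29.75
tool_pos: [564.6, -269.9, 141.5]
tcp_rot: [3.123, 0.003, 1.633]
contact_force: [-1.2, 0.1, 0.2]
grip_width: 33.8
```

```bash
python3 - <<'E'
from h import *
go(647.5,32,100,95.2,8)
E
```

```text
shift [296.3 100.8  42.7] rot [ 1.09  0.17 -1.62] | pos [ 564.6 -269.9  141.5] rpy [1.7891e+02 1.6000e-01 9.3580e+01] F [-1.2  0.1  0.2] w 33.8 t 29.75
[37.0, 12.6, 5.3, -0.2]
[74.1, 25.2, 10.7, -0.4]
[111.1, 37.8, 16.0, -0.6]
[148.1, 50.4, 21.3, -0.8]
[185.2, 63.0, 26.7, -1.0]
[222.2, 75.6, 32.0, -1.2]
[259.2, 88.2, 37.3, -1.4]
[296.3, 100.8, 42.7, -1.6]
```

Call:
carry_out(motion=[[0.63,30,10,5,-0.2],[0.63,70,24,10,-0.4],[0.63,110,37.5,16,-0.6],[0.63,150,51,21,-0.8],[0.63,190,64.5,27,-1],[0.63,230,78,32,-1.2],[0.63,265,90,37,-1.4],[0.63,286,97,42,-1.6],[0.63,296.3,100.8,42.7,-1.6],[0.63,296.3,100.8,42.7,-1.6]])

```text
time: 31.0
tool_pos: [647.4, 31.8, 99.6]
tcp_rot: [3.123, 0.003, 1.661]
contact_force: [0.1, 0.1, -0.1]
grip_width: 34.2
```

```bash
python3 - <<'E'
from h import *
go(647.5,32,17,95.2)
c=cap('wrist','w13.png');W=cloud(c);h=hsv(c);H,S,V=[h[...,i].astype(int) for i in range(3)]
Z=W[...,2]
comps((V<70)&(Z>40)&(Z<60)&(W[...,1]>60),W,60)
E
```

```text
shift [ 0.4 -1.4 82.6] rot [ 1.06  0.2  -0.01] | pos [647.4  31.8  99.6] rpy [178.94   0.2   95.19] F [ 0.1  0.1 -0.1] w 34.2 t 31.0
 px [ 281  135   60   26 1442] c [643.7  90.4] sz [29.5 12. ] ang 5.4 med [643.6  90.7  48.2]
 px [  0 137  22  26 504] c [495.  76.] sz [ 8.7 12.5] ang 2.8 med [496.8  76.3  46.4]
```

View pics/w13.png

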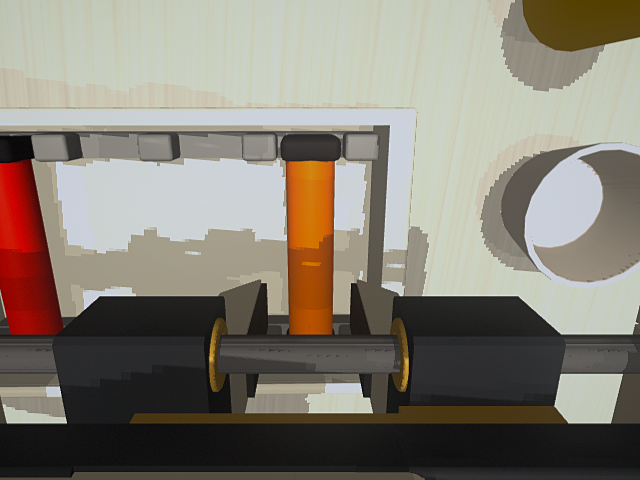

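The orange tube at (310,235) sits between the fingers, with wall clearance on the right at (375,250).

Call:
carry_out(motion=[[0.63,0.4,-0.8,20,0],[0.63,0.4,-1.2,42,0],[0.63,0.4,-1.4,58,0],[0.63,0.4,-1.4,70,0],[0.63,0.4,-1.4,79,0],[0.63,0.4,-1.4,82.3,0],[0.63,0.4,-1.4,82.3,0]])

```text
time: 31.92
tool_pos: [647.7, 31.4, 17.7]
tcp_rot: [3.123, 0.004, 1.661]
contact_force: [0.4, -0.2, -0.1]
grip_width: 33.9
```

Call:
carry_out(motion=[[0.8,0,0.8,0,0],[1,0,0.8,0,0],[1,0,0.8,0,0],[1,0,0.8,0,0],[1,0,0.8,0,0]])

```text
time: 32.55
tool_pos: [649.1, 31.5, 18.3]
tcp_rot: [3.121, 0.004, 1.661]
contact_force: [0.2, 0.4, 4.3]
grip_width: 25.2
```

Call:
carry_out(motion=[[1,0,0,-10,0],[1,0,0,-30,0],[1,0,0,-60,0],[1,0,0,-90,0],[1,0,0,-110,0],[1,0,0,-115,0]])

```text
time: 33.3
tool_pos: [647.0, 31.6, 134.8]
tcp_rot: [3.119, 0.004, 1.661]
contact_force: [0.0, 0.6, -1.8]
grip_width: 25.2
```

```bash
python3 - <<'E'
from h import *
go(618,-265.9,124,93.5,8)
E
```

```text
shift [-293.7  -55.8   10.8] rot [1.28 0.22 1.66] | pos [647.   31.6 134.8] rpy [178.73   0.24  95.15] F [ 0.   0.6 -1.8] w 25.2 t 33.3
[-36.7, -7.0, 1.3, 0.2]
[-73.4, -14.0, 2.7, 0.4]
[-110.1, -20.9, 4.0, 0.6]
[-146.8, -27.9, 5.4, 0.8]
[-183.6, -34.9, 6.7, 1.0]
[-220.3, -41.9, 8.1, 1.2]
[-257.0, -48.8, 9.4, 1.4]
[-293.7, -55.8, 10.8, 1.7]
```

Call:
carry_out(motion=[[1,-30,-6,0,0.2],[1,-68,-13,0,0.5],[1,-108,-20.5,0,0.7],[1,-148,-28,0,0.9],[1,-188,-35.7,0,1.1],[1,-226,-43,0,1.4],[1,-260,-49.5,0,1.6],[1,-282,-54,2,1.7],[1,-293.5,-55.8,6,1.7],[1,-293.5,-55.8,10,1.7]])

```text
time: 34.55
tool_pos: [617.8, -265.6, 124.0]
tcp_rot: [3.12, 0.003, 1.631]
contact_force: [-0.8, 0.8, -0.9]
grip_width: 25.3
```

```bash
python3 - <<'E'
from h import *
go(618,-265.9,40,93.5)
cap('wrist','w14.png')
E
```

```text
shift [-0.1 -1.7 84. ] rot [ 1.24  0.16 -0.07] | pos [ 617.8 -265.6  124. ] rpy [1.7876e+02 1.6000e-01 9.3430e+01] F [-0.8  0.8 -0.9] w 25.3 t 34.55
```

View pics/w14.png

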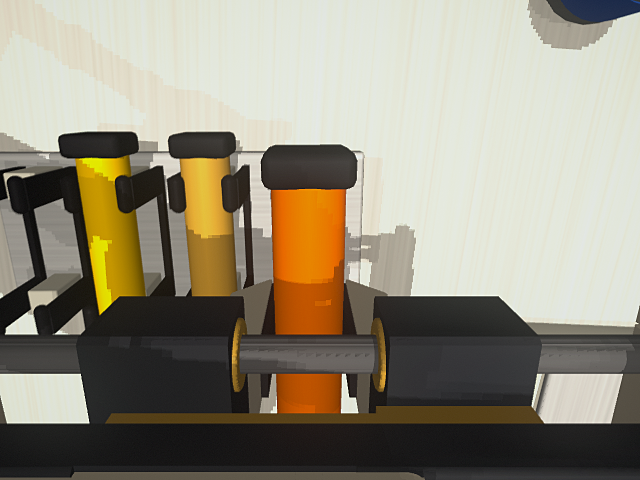

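The orange tube is held above place 3, at (309,260) in the picture. Pressing.

Call:
carry_out(motion=[[1,-0.1,-1,20,0],[1,-0.1,-1.4,40,0],[1,-0.1,-1.6,55,0],[1,-0.1,-1.7,62,0],[1,-0.1,-1.7,67,0],[1,-0.1,-1.7,72,0],[1,-0.1,-1.7,77,0],[1,-0.1,-1.7,81,0],[1,-0.1,-1.7,84.5,0],[1,-0.1,-1.7,85.5,0]])

```text
time: 35.85
tool_pos: [618.3, -264.8, 41.0]
tcp_rot: [3.119, 0.003, 1.632]
contact_force: [-7.5, 4.9, 22.9]
grip_width: 25.5
```

```bash
python3 - <<'E'
from h import *
go(618,-265.9,120,93.5)
c=cap('wrist','w15.png');W=cloud(c);h=hsv(c);H,S,V=[h[...,i].astype(int) for i in range(3)]
comps((H>=5)&(H<32)&(S>100)&(W[...,2]>30)&(W[...,2]<110),W,80)
E
```

```text
shift [ -1.3   1.4 -79. ] rot [ 1.29  0.16 -0.01] | pos [ 618.3 -264.8   41. ] rpy [1.7871e+02 1.6000e-01 9.3490e+01] F [-7.5  4.9 22.9] w 25.5 t 35.85
 px [   0  182   64  153 5352] c [ 519.3 -247.5] sz [60.5 16. ] ang 89.2 med [ 519.4 -254.    64.1]
 px [ 106  184   94  112 7456] c [ 561.6 -236.6] sz [32.9 43.2] ang 5.3 med [ 563.9 -232.4   68.3]
 px [  264   188   100   147 10332] c [ 617.9 -240.3] sz [32.4 57.4] ang 0.9 med [ 616.1 -238.2   68.1]
 px [276 234   5  32  96] c [ 605.5 -232.3] sz [ 1.3 10.8] ang 0.9 med [ 605.6 -233.1   70.1]
 px [   0  374   87   50 3454] c [ 521.9 -285.8] sz [48.3 27.2] ang 80.8 med [ 519.3 -296.3   67.5]
 px [ 263  374   94   39 2806] c [ 620.4 -286.8] sz [42.3 35. ] ang 85.7 med [ 619.1 -289.5   67.7]
```

Orange is home (top at 68.1 mm). Releasing, then on to red.

Call:
carry_out(motion=[[0.75,0,0,0,0],[0.63,0,0,0,0],[0.63,0,0,0,0],[0.63,-1,1.3,-20,0],[0.63,-1,1.3,-50,0],[0.63,-1,1.3,-80,0],[0.63,-1,1.3,-100,0],[0.63,-1,1.3,-100,0]])

```text
time: 36.9
tool_pos: [618.1, -266.1, 142.5]
tcp_rot: [3.116, 0.005, 1.632]
contact_force: [-0.1, 0.0, -0.2]
grip_width: 33.9
```

```bash
python3 - <<'E'
from h import *
go(490.2,16.8,100,95.2,8)
E
```

```text
shift [ 290.3 -111.5   38.4] rot [ 1.44  0.28 -1.71] | pos [ 618.1 -266.1  142.5] rpy [178.56   0.26  93.49] F [-0.1  0.  -0.2] w 33.9 t 36.9
[36.3, -13.9, 4.8, -0.2]
[72.6, -27.9, 9.6, -0.4]
[108.9, -41.8, 14.4, -0.6]
[145.2, -55.7, 19.2, -0.9]
[181.4, -69.7, 24.0, -1.1]
[217.7, -83.6, 28.8, -1.3]
[254.0, -97.6, 33.6, -1.5]
[290.3, -111.5, 38.4, -1.7]
```

Call:
carry_out(motion=[[0.63,30,-11.5,4,-0.2],[0.63,68,-26,9,-0.4],[0.63,108,-41.5,14,-0.6],[0.63,147,-56.5,19,-0.8],[0.63,187,-72,24,-1],[0.63,226,-87,29,-1.2],[0.63,260,-100,34,-1.5],[0.63,281,-108,38,-1.7],[0.63,290.3,-111.5,38.4,-1.7],[0.63,290.3,-111.5,38.4,-1.7]])

```text
time: 38.15
tool_pos: [490.0, 16.9, 99.5]
tcp_rot: [3.117, 0.005, 1.662]
contact_force: [1.1, 0.1, -0.7]
grip_width: 34.0
```

```bash
python3 - <<'E'
from h import *
go(490.2,16.8,17.3,95.2)
cap('wrist','w16.png')
E
```

```text
shift [ 0.3 -1.8 82.2] rot [1.39 0.3  0.04] | pos [490.   16.9  99.5] rpy [178.61   0.3   95.23] F [ 1.1  0.1 -0.7] w 34.0 t 38.15
```

View pics/w16.png

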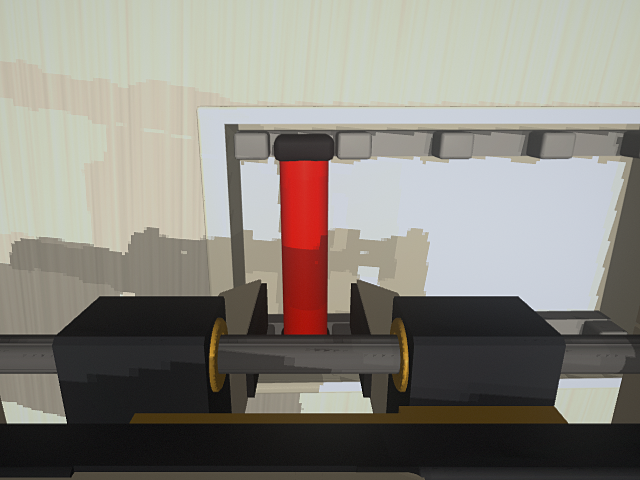

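The red tube at (304,235) lies between the fingers, and the wall on the left at (237,250) is clear.

Call:
carry_out(motion=[[0.63,0.3,-0.8,20,0],[0.63,0.3,-1.3,42,0],[0.63,0.3,-1.6,58,0],[0.63,0.3,-1.8,70,0],[0.63,0.3,-1.8,79,0],[0.63,0.3,-1.8,82.2,0],[0.63,0.3,-1.8,82.2,0]])

```text
time: 39.08
tool_pos: [490.9, 16.3, 17.6]
tcp_rot: [3.116, 0.006, 1.661]
contact_force: [0.1, -0.1, -0.8]
grip_width: 33.7
```

Call:
carry_out(motion=[[0.8,0,-1,0,0],[1,0,-1,0,0],[1,0,-1,0,0],[1,0,-1,0,0],[1,0,-1,0,0]])

```text
time: 39.7
tool_pos: [490.1, 16.1, 18.0]
tcp_rot: [3.116, 0.006, 1.662]
contact_force: [-1.8, 0.8, 5.0]
grip_width: 25.2
```

Call:
carry_out(motion=[[1,0,0,-10,0],[1,0,0,-30,0],[1,0,0,-60,0],[1,0,0,-90,0],[1,0,0,-110,0],[1,0,0,-115,0]])

```text
time: 40.45
tool_pos: [487.7, 16.5, 134.4]
tcp_rot: [3.113, 0.006, 1.662]
contact_force: [-0.5, -0.1, -0.2]
grip_width: 25.0
```

```bash
python3 - <<'E'
from h import *
go(456.5,-275.9,128,93.5,8)
E
```

```text
shift [-288.3  -57.8    6.6] rot [1.63 0.33 1.71] | pos [487.7  16.5 134.4] rpy [178.38   0.36  95.2 ] F [-0.5 -0.1 -0.2] w 25.0 t 40.45
[-36.0, -7.2, 0.8, 0.2]
[-72.1, -14.4, 1.6, 0.4]
[-108.1, -21.7, 2.5, 0.6]
[-144.2, -28.9, 3.3, 0.9]
[-180.2, -36.1, 4.1, 1.1]
[-216.2, -43.3, 4.9, 1.3]
[-252.3, -50.5, 5.7, 1.5]
[-288.3, -57.8, 6.6, 1.7]
```

Call:
carry_out(motion=[[1,-30,-6,0,0.2],[1,-68,-13.5,0,0.5],[1,-108,-21.5,0,0.7],[1,-148,-29.5,0,0.9],[1,-188,-37.5,0,1.1],[1,-226,-45.3,0,1.4],[1,-260,-52,0,1.6],[1,-280,-56,2,1.7],[1,-288.3,-57.8,6,1.7],[1,-288.3,-57.8,8,1.7]])

```text
time: 41.7
tool_pos: [456.2, -275.3, 125.8]
tcp_rot: [3.114, 0.004, 1.632]
contact_force: [-0.4, 0.1, -1.1]
grip_width: 25.1
```

```bash
python3 - <<'E'
from h import *
go(456.5,-275.9,40,93.5)
cap('wrist','w17.png')
E
```

```text
shift [-0.2 -2.1 85.8] rot [ 1.58  0.24 -0.01] | pos [ 456.2 -275.3  125.8] rpy [178.42   0.24  93.49] F [-0.4  0.1 -1.1] w 25.1 t 41.7
```

View pics/w17.png

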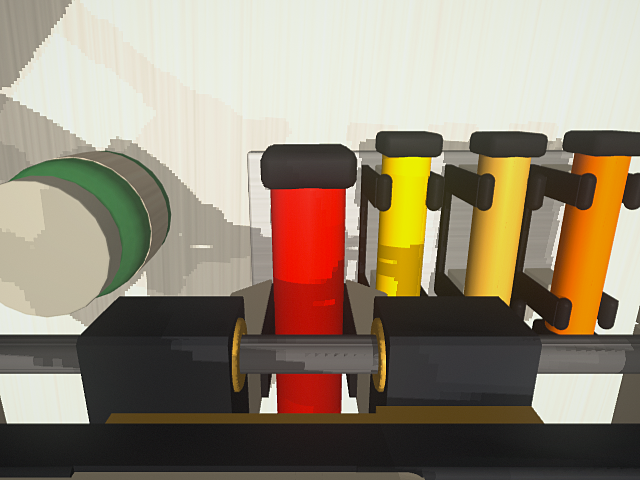

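The red tube is held above place 0, at (309,260) in the picture. The pickles jar at (70,240) clears the body. Pressing.

Call:
carry_out(motion=[[1,-0.2,-0.8,20,0],[1,-0.2,-1.2,40,0],[1,-0.2,-1.6,56,0],[1,-0.2,-1.9,64,0],[1,-0.2,-2,69,0],[1,-0.2,-2.1,74,0],[1,-0.2,-2.1,79,0],[1,-0.2,-2.1,83,0],[1,-0.2,-2.1,86,0],[1,-0.2,-2.1,87.5,0]])

```text
time: 43.0
tool_pos: [457.0, -275.1, 40.6]
tcp_rot: [3.113, 0.005, 1.633]
contact_force: [-7.8, 7.2, 35.0]
grip_width: 25.3
```

```bash
python3 - <<'E'
from h import *
go(456.5,-275.9,120,93.5)
c=cap('wrist','w18.png');W=cloud(c);h=hsv(c);H,S,V=[h[...,i].astype(int) for i in range(3)]
comps(((H<6)|(H>174))&(S>100)&(W[...,2]>30)&(W[...,2]<110),W,80)
E
```

```text
shift [ -1.1   1.7 -79.4] rot [1.63 0.26 0.05] | pos [ 457.  -275.1   40.6] rpy [178.37   0.26  93.55] F [-7.8  7.2 35. ] w 25.3 t 43.0
 px [  270   188    94   147 10374] c [ 456.8 -249.9] sz [31.7 57. ] ang 1.5 med [ 454.8 -247.3   68. ]
 px [ 268  374   82   39 2583] c [ 457.5 -302.9] sz [30.8 34.7] ang 9.8 med [ 457.2 -299.    67.7]
```

Call:
carry_out(motion=[[0.75,0,0,0,0],[0.63,0,0,0,0],[0.63,0,0,0,0],[0.63,-1,1.5,-20,0],[0.63,-1,1.5,-50,0],[0.63,-1,1.5,-90,0],[0.63,-20,2,-150,0],[0.63,-40,2,-210,0],[0.63,-40,2,-240,0],[0.63,-40,2,-240,0]])

```text
time: 44.3
tool_pos: [455.2, -315.2, 283.1]
tcp_rot: [3.11, 0.008, 1.632]
contact_force: [-0.1, 0.4, 0.4]
grip_width: 34.4
```

```bash
python3 - <<'E'
from h import *
c=cap('wrist','w19.png');W=cloud(c);h=hsv(c);H,S,V=[h[...,i].astype(int) for i in range(3)]
Z=W[...,2];b=(W[...,0]<690)&(W[...,1]<-180)&(W[...,1]>-360)
print('barrels');comps((H<32)&(S>100)&b&(Z>55)&(Z<110),W,80)
print('caps');comps((V<70)&b&(Z>55)&(Z<110)&((abs(W[...,1]+213)<20)|(abs(W[...,1]+331)<20)),W,60)
go(555,230,300,95,10)
c=cap('top','t19.png');W=cloud(c)
im=c['color'][170:320,170:520]
cv2.imwrite('pics/topz19.png',cv2.convertScaleAbs(cv2.resize(im,(798,342),interpolation=cv2.INTER_CUBIC),alpha=1.6)[:,:,::-1])
E
```

```text
barrels
 px [ 290   87   30  125 3281] c [ 456.1 -274.4] sz [ 25.8 106.9] ang 3.4 med [ 455.6 -271.1   68.1]
 px [ 349   87   33  125 3238] c [ 508.5 -271.3] sz [ 26.4 107.1] ang 3.7 med [ 508.3 -268.4   68.1]
 px [ 406   87   37  125 3225] c [ 561.2 -268.1] sz [ 26.8 107.4] ang 3.7 med [ 560.9 -265.1   68. ]
 px [ 462   87   43  124 3237] c [ 614.4 -264.5] sz [ 29.2 107.1] ang 3.6 med [ 613.5 -261.7   67.9]
caps
 px [287  73  35  15 470] c [ 451.6 -215.8] sz [28.3 11. ] ang 3.6 med [ 451.9 -215.7   71.3]
 px [350  73  37  15 494] c [ 505.7 -212.3] sz [28.7 11.1] ang 3.6 med [ 505.2 -212.5   71.1]
 px [411  74  39  15 510] c [ 558.7 -209.3] sz [28.1 10.5] ang 3.7 med [ 556.9 -209.4   71.1]
 px [472  74  42  14 534] c [ 612.3 -205.8] sz [28. 11.] ang 2.2 med [ 609.1 -205.9   71. ]
 px [380  99   9   9  65] c [ 520.5 -229.7] sz [6.9 6.5] ang 3.6 med [ 520.4 -229.9   70.6]
 px [406  99  14  11 115] c [ 546.9 -228.8] sz [7.6 8.3] ang 3.6 med [ 545.8 -229.5   69.6]
 px [442  99  11  13 118] c [ 575.6 -227.9] sz [9.3 9.8] ang 3.6 med [ 574.  -228.6   70.3]
 px [467  99  15  15 182] c [ 600
[... 513 characters left out ...]
2.1   70.7]
 px [289 208  32  15 378] c [ 459.1 -332.3] sz [28.7 10.9] ang 4.6 med [ 459.2 -332.    70.9]
 px [347 208  33  15 389] c [ 512.8 -329.4] sz [28.5 10.7] ang 3.2 med [ 511.9 -328.9   71. ]
 px [403 208  35  15 384] c [ 566.4 -326.1] sz [28.3 10.4] ang 4.4 med [ 563.9 -325.8   70.8]
shift [537.  134.4 -18. ] rot [ 1.66  0.32 -1.46] | pos [ 454.5 -314.4  280.9] rpy [178.33   0.3   93.54] F [ 0.2  0.  -0.3] w 34.1 t 44.35
[53.7, 13.4, -1.8, -0.1]
[107.4, 26.9, -3.6, -0.3]
[161.1, 40.3, -5.4, -0.4]
[214.8, 53.8, -7.2, -0.6]
[268.5, 67.2, -9.0, -0.7]
[322.2, 80.6, -10.8, -0.9]
[375.9, 94.1, -12.6, -1.0]
[429.6, 107.5, -14.4, -1.2]
[483.3, 121.0, -16.2, -1.3]
[537.0, 134.4, -18.0, -1.5]
```

View pics/w19.png

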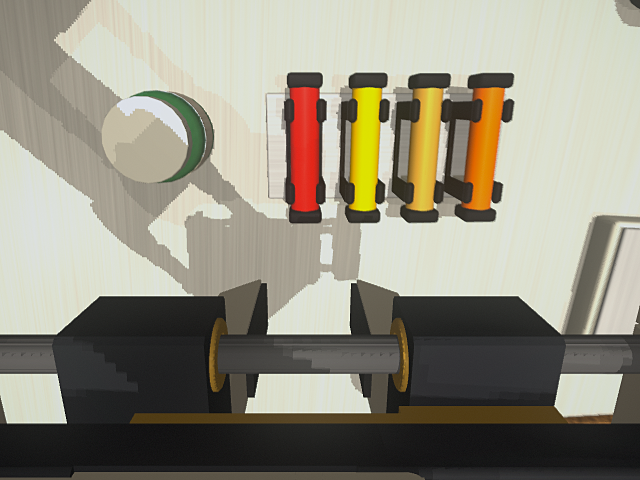

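View pics/topz19.png

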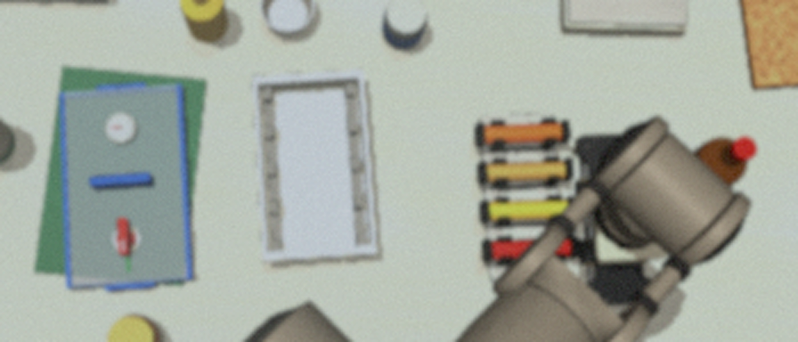

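All four tubes are clipped in and parallel, with tops at 68 mm (red 305,147 to orange 485,147 px). The box is empty, and the lid is on the mat with its tap still open. I'll go back to the lid and re-measure it.

Call:
carry_out(motion=[[0.5,35,9,-5,-0.1],[0.5,90,22,-10,-0.3],[0.5,150,37,-15,-0.4],[0.5,210,52,-20,-0.6],[0.5,270,67,-25,-0.7],[0.5,330,82,-30,-0.9],[0.5,390,97,-30,-1],[0.5,445,111,-30,-1.2],[0.5,495,124,-30,-1.3],[0.5,530,133,-30,-1.5]])

```text
time: 45.65
tool_pos: [552.5, 225.8, 308.9]
tcp_rot: [3.119, 0.005, 1.661]
contact_force: [0.1, -0.0, 0.4]
grip_width: 45.7
```

Call:
carry_out(motion=[[0.5,0,0,0,0],[0.5,0,0,0,0],[0.5,0,0,0,0]])

```text
time: 46.02
tool_pos: [552.4, 224.6, 308.4]
tcp_rot: [3.12, 0.005, 1.66]
contact_force: [-0.5, 0.8, 0.5]
grip_width: 46.1
```

```bash
python3 - <<'E'
from h import *
c=cap('wrist','w20.png');W=cloud(c);h=hsv(c);H,S,V=[h[...,i].astype(int) for i in range(3)]
X,Y,Z=W[...,0],W[...,1],W[...,2]
print('handle');comps((H>100)&(H<130)&(S>90)&(Z>66)&(Y>200),W,50)
print('skirt');comps((H>100)&(H<130)&(S>90)&(Z>20)&(Z<35)&(Y>100),W,50)
print('red');comps(((H<8)|(H>172))&(S>130)&(Z>60),W,50)
go(555,296,100,95)
E
```

```text
handle
 px [ 285   74   17   96 1424] c [537.3 288.1] sz [13.7 84.1] ang 5.6 med [537.2 290.8  72.1]
skirt
 px [ 145   27  293    9 2198] c [529.2 371.2] sz [277.7   6.9] ang 5.7 med [528.2 370.9  28.6]
 px [428  84  11  71 411] c [678.7 302.6] sz [ 7.6 69.1] ang 5.8 med [678.7 303.6  24.5]
 px [146  86  14  72 416] c [396.1 274.8] sz [ 7.8 69.6] ang 5.4 med [395.5 276.1  24.6]
 px [ 164  195  262   12 1556] c [545.3 206. ] sz [277.6   9.3] ang 6.2 med [544.3 206.1  28.4]
red
 px [180 116  57  16 772] c [460.  280.8] sz [49.7 13.3] ang 5.1 med [463.2 281.9  70.2]
shift [ 72.    4.1 208.6] rot [1.29 0.28 0.08] | pos [552.5 224.6 308.8] rpy [178.71   0.28  95.07] F [ 0.5 -0.  -0.1] w 45.8 t 46.08
```

View pics/w20.png

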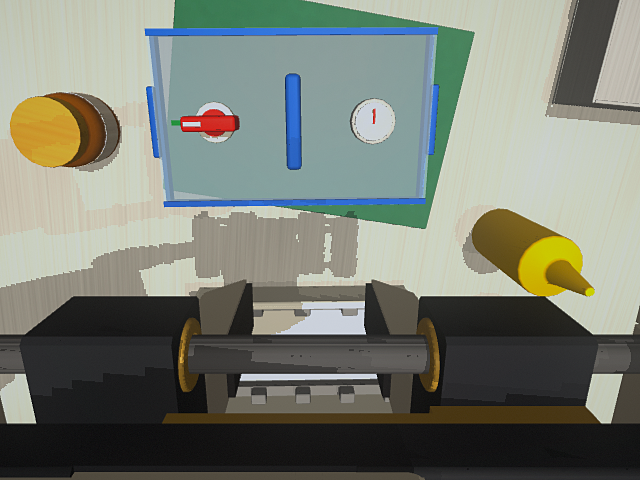

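The lid has been knocked aside by about 2 cm. The handle is now at (537.3,288.4), yaw 5.6° (pixel 293,122), and the tap still points at the green mark.

```bash
python3 - <<'E'
from h import *
go(537.3,288.4,100,95.6)
go(537.3,288.4,40,95.6)
E
```

```text
shift [ 65.9 -14.2 208.2] rot [ 1.29  0.29 -0.52] | pos [552.5 224.6 308.8] rpy [178.71   0.28  95.07] F [ 0.5 -0.  -0.1] w 45.8 t 46.08
shift [ 66.2 -15.5 268.2] rot [ 1.29  0.29 -0.52] | pos [552.5 224.6 308.8] rpy [178.71   0.28  95.07] F [ 0.5 -0.  -0.1] w 45.8 t 46.08
```

Call:
carry_out(motion=[[0.55,20,-4,40,-0.2],[0.55,40,-8,90,-0.4],[0.55,60,-12,140,-0.5],[0.55,66,-14,180,-0.5],[0.55,66,-14.2,205,-0.5],[0.55,66,-14.2,208,-0.5]])

```text
time: 46.82
tool_pos: [536.5, 287.3, 98.7]
tcp_rot: [3.122, 0.006, 1.667]
contact_force: [-0.5, -0.8, -0.6]
grip_width: 41.4
```

```bash
python3 - <<'E'
from h import *
go(537.3,288.4,39.5,95.6)
c=cap('wrist','w21.png');W=cloud(c);h=hsv(c);H,S,V=[h[...,i].astype(int) for i in range(3)]
X,Y,Z=W[...,0],W[...,1],W[...,2]
print('skirt');comps((H>100)&(H<130)&(S>90)&(Z>20)&(Z<85)&(Y>100),W,50)
E
```

```text
shift [ 1.4 -0.2 59.2] rot [ 1.09  0.35 -0.08] | pos [536.5 287.3  98.7] rpy [178.9    0.35  95.52] F [-0.5 -0.8 -0.6] w 41.4 t 46.83
skirt
 px [  36   89  540  207 7900] c [534.9 315.7] sz [278.1 118.1] ang 5.4 med [546.3 369.3  28.4]
 px [  50  103   39  193 1143] c [404.  300.2] sz [  5.8 108.8] ang 6.4 med [402.9 312.4  26.7]
 px [ 296  175   31  160 4480] c [538.6 293.3] sz [16.3 75.4] ang 5.5 med [536.6 299.4  72. ]
 px [  48  185   28  116 1222] c [397.  275.9] sz [10.  70.4] ang 4.7 med [396.6 277.5  24.8]
 px [ 536  184   29  114 1237] c [677.9 302.3] sz [10.1 70.2] ang 5.7 med [678.  304.8  24.7]
 px [247 374 123   4 416] c [545.5 203.6] sz [77.   4.5] ang 4.4 med [539.9 203.6  28.4]
```

View pics/w21.png

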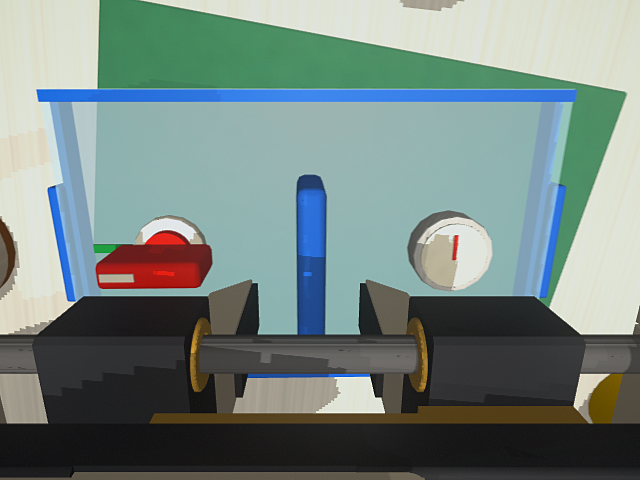

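The handle at (312,260) is centred between the fingers, and the tap end at (212,262) clears the left finger.

Call:
carry_out(motion=[[0.6,1,0,20,0],[0.6,1.4,-0.2,40,0],[0.6,1.4,-0.2,55,0],[0.6,1.4,-0.2,59,0],[0.6,1.4,-0.2,59,0],[0.8,1.4,-0.2,59,0],[1,1.4,-0.2,59,0],[1,1.4,-0.2,59,0],[1,1.4,-0.2,59,0],[1,1.4,-0.2,59,0]])

```text
time: 48.12
tool_pos: [538.3, 288.9, 41.2]
tcp_rot: [3.12, 0.005, 1.667]
contact_force: [-0.0, 0.4, 5.2]
grip_width: 14.0
```

Call:
carry_out(motion=[[1,0,0,-5,0],[1,0,0,-20,0],[1,0,0,-45,0],[1,0,0,-75,0],[1,0,0,-105,0],[1,0,0,-120,0],[1,0,0,-120,0]])

```text
time: 49.0
tool_pos: [536.0, 289.4, 162.1]
tcp_rot: [3.118, 0.005, 1.667]
contact_force: [0.4, -0.8, -4.6]
grip_width: 13.6
```

```bash
python3 - <<'E'
from h import *
go(568.5,24.2,160,94.8,10)
E
```

```text
shift [-267.1    6.8    3.5] rot [1.35 0.27 0.72] | pos [536.  289.4 162.1] rpy [178.65   0.28  95.52] F [ 0.4 -0.8 -4.6] w 13.6 t 49.0
[-26.7, 0.7, 0.4, 0.1]
[-53.4, 1.4, 0.7, 0.1]
[-80.1, 2.0, 1.1, 0.2]
[-106.8, 2.7, 1.4, 0.3]
[-133.5, 3.4, 1.8, 0.4]
[-160.3, 4.1, 2.1, 0.4]
[-187.0, 4.8, 2.5, 0.5]
[-213.7, 5.4, 2.8, 0.6]
[-240.4, 6.1, 3.2, 0.6]
[-267.1, 6.8, 3.5, 0.7]
```

Call:
carry_out(motion=[[1,-18,0.5,0,0],[1,-50,1.2,0,0.1],[1,-85,2,0,0.2],[1,-122,3,0,0.2],[1,-160,4,0,0.3],[1,-197,5,0,0.3],[1,-230,6,0,0.4],[1,-252,6.5,0,0.4],[1,-264,6.7,0,0.4],[1,-267,6.8,2,0.4]])

```text
time: 50.25
tool_pos: [568.1, 23.5, 160.9]
tcp_rot: [3.119, 0.004, 1.659]
contact_force: [-0.6, 0.1, -4.9]
grip_width: 13.6
```

Call:
carry_out(motion=[[1,0,0,0,0],[1,0,0,0,0]])

```text
time: 50.5
tool_pos: [567.9, 24.2, 160.7]
tcp_rot: [3.119, 0.004, 1.66]
contact_force: [0.0, -0.1, -5.2]
grip_width: 14.0
```

```bash
python3 - <<'E'
from h import *
go(568.5,24.2,76,95.1)
c=cap('wrist','w22.png');W=cloud(c);h=hsv(c);H,S,V=[h[...,i].astype(int) for i in range(3)]
X,Y,Z=W[...,0],W[...,1],W[...,2]
print('skirt');comps((H>100)&(H<130)&(S>90)&(Z>70)&(Y<140),W,50)
cap('side','s22.png')
E
```

```text
shift [ 0.3 -1.3 84.7] rot [ 1.27  0.24 -0.  ] | pos [567.9  24.2 160.7] rpy [178.73   0.24  95.1 ] F [ 0.  -0.1 -5.2] w 14.0 t 50.5
skirt
 px [    0    87   640    17 10839] c [565.4 106.7] sz [250.1   6. ] ang 5.1 med [564.8 106.6 148.2]
 px [ 586  106   54  228 1834] c [695.4  63.4] sz [  5.7 101.4] ang 5.0 med [694.8  73.  148.5]
 px [  0 193  27 128 801] c [437.1  26.4] sz [ 5.1 59.1] ang 4.5 med [436.9  25.4 143.3]
 px [ 288  200   42  135 5351] c [565.6  45.9] sz [15.4 40.7] ang 4.0 med [564.6  51.1 191.2]
 px [ 602  212   38  123 1884] c [707.3  41.8] sz [12.  59.5] ang 5.4 med [707.3  42.7 147.3]
 px [  0 273  15  62 435] c [432.   3.] sz [33.   8.8] ang 82.3 med [430.9  -2.  142.7]
 px [ 31 374  18  50 409] c [443.  -45.1] sz [ 5.5 29. ] ang 4.4 med [442.9 -45.  143.1]
 px [ 279  374   49   39 1485] c [568.4 -15.4] sz [56.9 15.8] ang 87.4 med [568.7   3.8 191.4]
 px [567 374  30  50 449] c [705.4 -22.3] sz [10.8 29.4] ang 2.7 med [703.2 -21.3 148.3]
```

View pics/w22.png

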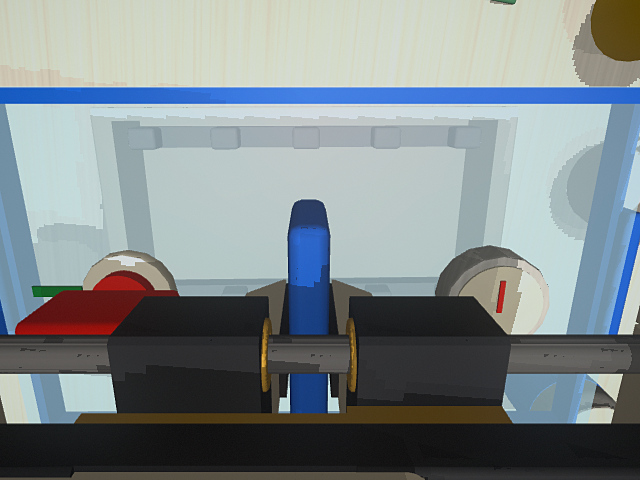

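View pics/s22.png

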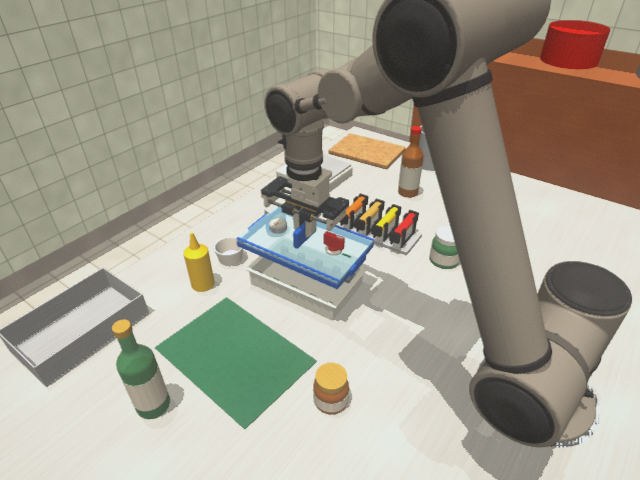

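The lid is held level to about 1° and lined up over the empty box (handle at 310,250; far rim line at 110–120). Lowering it slowly.

Call:
carry_out(motion=[[1,0,-0.4,20,0],[1,0,-0.7,40,0],[1,0,-0.9,56,0],[1,0,-1,64,0],[1,0,-1.1,69,0],[1,0,-1.1,73,0],[1,0,-1.1,76,0],[1,0,-1.1,76,0]])

```text
time: 51.6
tool_pos: [568.7, 23.9, 84.9]
tcp_rot: [3.119, 0.004, 1.66]
contact_force: [1.1, -0.2, -3.7]
grip_width: 13.6
```

```bash
python3 - <<'E'
from h import *
go(568.5,24.0,75,95.1)
E
```

```text
shift [ 0.2 -0.4  9.9] rot [1.29 0.25 0.  ] | pos [568.7  23.9  84.9] rpy [178.71   0.25  95.1 ] F [ 1.1 -0.2 -3.7] w 13.6 t 51.6
```

Skirt is over the rim without resistance; continuing.

Call:
carry_out(motion=[[1,0,-0.2,3,0],[1,0,-0.3,6,0],[1,0,-0.4,8,0],[1,0,-0.4,9,0],[1,0,-0.4,10,0],[1,0,-0.4,10,0]])

```text
time: 52.35
tool_pos: [569.4, 23.9, 76.2]
tcp_rot: [3.117, 0.005, 1.66]
contact_force: [0.6, 0.7, 7.4]
grip_width: 14.3
```

Call:
carry_out(motion=[[0.8,0,0,0,0],[0.6,0,0,0,0],[0.58,0,0,0,0],[0.58,0,0.5,-20,0],[0.58,0,1,-50,0],[0.58,0,2,-100,0],[0.58,-30,3,-150,0],[0.58,-60,3,-210,0],[0.58,-60,3,-240,0],[0.58,-60,3,-240,0]])

```text
time: 53.6
tool_pos: [572.6, -35.7, 319.4]
tcp_rot: [3.111, 0.006, 1.659]
contact_force: [0.4, 0.4, -1.1]
grip_width: 38.6
```

```bash
python3 - <<'E'
from h import *
c=cap('wrist','w23.png');W=cloud(c);h=hsv(c);H,S,V=[h[...,i].astype(int) for i in range(3)]
X,Y,Z=W[...,0],W[...,1],W[...,2]
print('handle');comps((H>100)&(H<130)&(S>90)&(Z>101)&(Y<80)&(Y>-60),W,50)
print('skirt');comps((H>100)&(H<130)&(S>90)&(Z>30)&(Z<100)&(X<725),W,50)
print('red');comps(((H<8)|(H>172))&(S>130)&(Z>60),W,50)
go(560,-40,300,95)
cap('side','s23.png')
E
```

```text
handle
 px [ 295   78   15  101 1488] c [567.8  23.8] sz [12.4 83.7] ang 5.0 med [567.8  25.1 107.1]
skirt
 px [ 145   29  309    9 2406] c [560.5 106.3] sz [276.4   6.9] ang 5.1 med [556.9 105.9  63.6]
 px [146  90  14  75 452] c [426.8  10.9] sz [ 7.7 68.6] ang 4.8 med [426.5  11.6  59.5]
 px [441  90  13  73 451] c [708.4  36.6] sz [ 7.8 68.1] ang 4.9 med [708.7  37.6  59.9]
 px [ 164  208  274    9 1690] c [575.2 -58.8] sz [276.7   6.4] ang 5.2 med [571.6 -58.6  63.3]
red
 px [ 183  115   61   28 1075] c [485.5  16.1] sz [60.9 24.3] ang 4.8 med [492.9  18.2 104.9]
shift [ -3.6 -12.7  16.8] rot [1.52 0.29 0.09] | pos [571.8 -35.3 317.1] rpy [178.48   0.29  95.08] F [ 0.7  0.1 -0.7] w 38.6 t 53.65
```

View pics/w23.png

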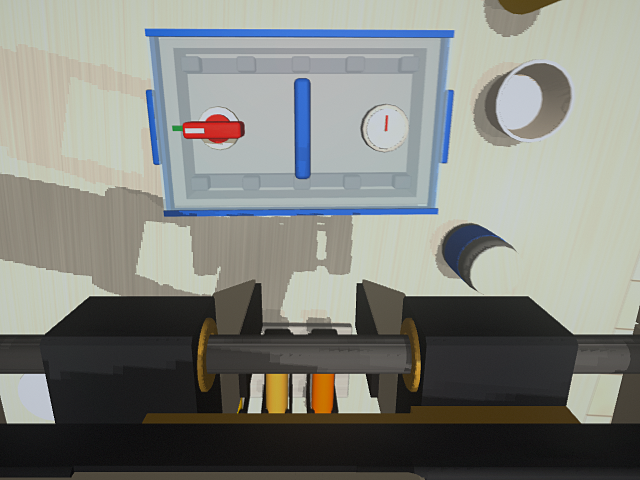

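View pics/s23.png

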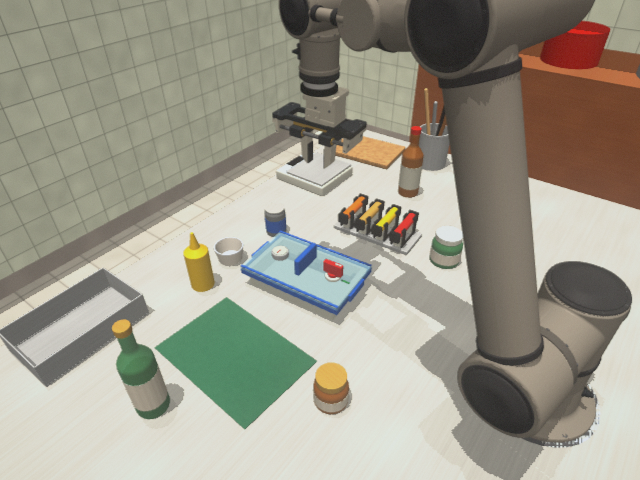

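The lid is seated and level: handle top at 107.1 mm against 107.0 before, centre within about 1 mm of the box's. In the side view all four tubes sit in the rack, around (378,222), and the bystanders look unmoved. I'll let the arm settle, then hand in.

Call:
carry_out(motion=[[0.58,0,0,0,0],[0.58,0,0,0,0],[0.58,0,0,0,0],[0.58,0,0,0,0]])

```text
time: 54.2
tool_pos: [571.3, -34.9, 315.4]
tcp_rot: [3.118, 0.004, 1.66]
contact_force: [-0.3, 0.5, 0.3]
grip_width: 38.7
```

```bash
python3 - <<'E'
from h import *
c=cap('wrist');W=cloud(c);h=hsv(c);H,S,V=[h[...,i].astype(int) for i in range(3)]
print('handle');comps((H>100)&(H<130)&(S>90)&(W[...,2]>101)&(W[...,1]<80)&(W[...,1]>-60),W,50)
o=bot.get_obs();print(o['time'],o['contact_force'])
print(bot.close_job())
E
```

```text
handle
 px [ 298   80   17  102 1554] c [568.3  23.3] sz [13.3 84.1] ang 4.7 med [568.1  26.2 107.1]
54.25 [-0.44320949  0.3675829  -0.48568707]
the job is handed in; nothing more can be done
None
```

The job is done and handed in at about 54 s; the hand-in gave no verdict. I opened the tap with the lid seated and parked the lid on the mat. All four tubes are pressed into the clip rack (red, yellow, brass, orange in places 0 to 3), and the lid is back on the empty box.

- **Tubes:** all four barrel tops read 68 mm, so the axes sit at about 55 mm. The tubes are parallel to the rack and centred along their places to within about 3 mm.
- **Lid:** the handle top reads 107.1 mm, against 107.0 mm when first seated. It is centred within about 1 mm of the box, level, and the tap is still open.
- **Disturbance:** the lid was knocked about 2 cm on the mat while I worked at the rack, so I measured it again before gripping it. I saw no slackening of the grip.
- **Tool tilt:** the tool drifted 1 to 1.6° during the pressing, so the lid hung about 1° off level until it was released.
- **Bystanders:** they look unmoved in the last side picture, but I did not measure them again.

No check failed.

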